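# Seat the sensor plug and hold the clamp cover over its screw holes

### The arm

A 7-joint arm with a two-finger parallel gripper is mounted at the origin on the work surface. World frame = base frame: x ahead of the robot, y to its left, z up, the work surface at z = 0. Lengths are in m, angles in rad, forces in N, time in s.
With the tool pointing down it reaches from about 0.4 to 0.85 m from the base axis. Payload 10.4 kg.
Tool frame: the origin (TCP) lies between the finger pads; the fingertips stand tip_extent ahead of it and the grasp point (between the pads) lies 2 mm behind it (tip_extent is the distance from the TCP to the fingertips, in m); z points along the fingers, y is the direction in which the jaws open and shut (so a half turn about z gives the same grasp; the last joint's range is limited). The gripper opens to 87 mm and grips with 3 to 60 N. Pads are 19 mm wide; open, the fingers measure 117 mm over their backs; the gripper's body (75 mm by 190 mm) begins 51 mm behind the grasp point.
Start: joints at [-1.335, 0.332, -0.065, 1.46, 0.022, 1.35, -0.088], TCP at [0.16, 0.604, 0.24] pointing down, gripper open.
Joint ranges: [-2.6, 2.6], [-0.5, 2.12], [-1.47, 1.34], [0.16, 2.42], [-1.27, 4.41], [0.06, 2.06], [-2.6, 2.6]. Speed limits (rad/s): [2.22, 2.22, 2.79, 2.79, 3.14, 3.14, 3.14].

### API

Orientations are given as a unit quaternion [x, y, z, w].
In Python, from bench import read_state, camera, camera_params, close_job, tip_extent gives the robot as it stands. The module is installed in compiled form; this text tells all that it offers.
- The arm moves only by the tool send_rows, never from a script. Its argument "steps" is a list of rows, each a list of 7 numbers: the turn, a rotation vector about the tool's x, y, z in degrees, then the shift along the tool's x, y, z in m, then the gripper's target within -1 to 1 (shut at 1, half-way at 0, fully open at -1). In form: [[ax, ay, az, x, y, z, jaw], ...]. A call has exactly 10 rows; each row shifts and turns the pose as measured when the row begins, along the tool's axes as they then stand; what a row does not reach is not made up. A row lasts 1/10 s, in which the tool goes at most 50 mm and 8.59 degrees, less where a joint would pass 70% of its speed; a pose out of reach is approached as far as the arm can. A call with a gripper value outside its range is refused whole. The fingers move at their own pace and stop on an object; "force" is the grip in N (left out, the last holds). Time passes only in rows, so rows that do not move let the fingers close, or fill a call up. It gives the time, the measured TCP pose, the force and the opening at its end, in the units of the state.
- read_state(): the state, without advancing time (a new reading comes with each control period).
- camera(name): name is "scene" or "top" or "wrist"; returns (picture, depth): 384x512x3 uint8, blue, green, red; 384x512 float32, m along the optical axis (not along the pixel's ray), 0 where there is no reading.
- camera_params(name): a dict with "camera_matrix" (3x3 intrinsics, pixels), "world_from_camera" (4x4, takes a point from camera to world coordinates). Camera axes: x right, y down, z forward; pixel columns grow to the right and rows downward; lengths in m; the calibration is good to about 2 mm. A picture is of the moment at which its call begins: read the wrist's pose just before it. camera_params takes no time and is no camera call; for the wrist camera it gives the pose at the moment of the call.
- close_job(): hands the job in, once; it reports no verdict.
The state is a dict: "time": time; "joint_positions": joint angles; "joint_vel": joint speeds; "joint_torque": joint torques, N m; "ee_pos": TCP position; "eef_rot": TCP orientation; "ft_force": force on the tool from outside, world axes, zero at the start; "torque": the same for the moment, N m; "width": finger opening in m.
Only numpy, scipy, OpenCV 4.12 (cv2) and the standard library are available. Lean on these libraries where they do the work, as an engineer would, in place of code of your own. Each camera call takes 0.05 s, during which the arm holds its last target.

### The job

Lower the white sensor plug into the round pocket of the aluminium gas chamber, wide rim down and fully seated, and let go of it (do not drop it, and leave the orange spare and everything else on the bench alone). Then pick up the blue clamp cover by its bow handle and hold it level and still about one centimetre above the chamber, without touching the chamber or the plug, with its four corner holes over the four threaded holes so that each threaded hole shows completely through its cover hole. Finish while still holding the cover there, so that a colleague can start the screws.

Things in the scene. Friction and masses are not known exactly. Their poses are not given: they have to be found in the camera images.
- chamber: Fixed aluminium block 140 (its x) by 100 (y) by 36 mm tall, yaw within 0.5 rad; origin: centre of its underside, z up. Round pocket in the centre of its top, 56 mm wide, 10 mm deep (floor 26 mm above the bench). Threaded holes 8 mm wide in its top at x = +-56, y = +-36 mm. Two brass ports stick out 21 mm from its +x side, low down.
- chamber_hole0 (a point): Mouth of the chamber's threaded hole at x = +56, y = +36 mm, in the plane of the chamber's top (36 mm above the bench)
- chamber_hole2 (a point): Mouth of the diagonally opposite threaded hole at x = -56, y = -36 mm, in the plane of the chamber's top
- plug: Loose white plastic plug, about 60 g, standing on its wide rim: rim a disc 50 mm wide, 10 mm thick; on it a round stem to grip, 28 mm wide, 28 mm tall (38 mm in all). Origin: centre of the rim's underside, z up. Seated, its origin is 26 mm above the bench and the stem stands 28 mm above the chamber's top, inside the cover's central opening.
- cover: Loose blue plate, about 250 g, flat on the bench, 140 (its x) by 100 (y) by 6 mm, yaw within 0.7 rad; origin: centre of its underside, z up, centre of mass above it. Opening 60 mm wide in the middle; 16 mm holes at x = +-56, y = +-36 mm. Steel bow handle: posts at x = +-45 mm, bar along x, 12 mm wide, 46 to 60 mm above the underside. Half a turn makes no difference.
- cover_hole0 (a point): Centre of the cover's hole at x = +56, y = +36 mm, in the plane of its underside
- cover_hole2 (a point): Centre of the cover's diagonally opposite hole at x = -56, y = -36 mm, in the plane of its underside
- spare_plug: Loose orange spare plug, same shape and size as the white one, also standing rim down; to be left alone. Which of the two plugs stands nearer to the robot varies.
- jar_a: Loose amber glass jar with black cap, 68 mm in diameter, 120 mm tall, far left of the bench; leave alone. Origin at the centre of its underside
- jar_b: Loose amber glass jar like the other, far right of the bench; leave alone. Origin at the centre of its underside
- beaker: Loose open glass beaker, 70 mm in diameter, 90 mm tall, far right; leave alone. Origin at the centre of its underside
- driver: Loose screwdriver lying at the far side of the bench; leave alone
- screw_tray: Loose green tray of screws, 80 by 110 by 25 mm, far left; leave alone. Origin at the centre of its underside
- gasket: Loose red ring, 56 mm in outer diameter, 6 mm thick, at the far side of the bench; leave alone. Origin at the centre of its underside
Not all that is in view belongs to the job. What is shaped like the plug but green is not meant.

How it is judged:
By the outcome, as a careful person would: the job done as asked, in the order asked, and still so for the second after the job is handed in, while the arm keeps its last pose, push and grip.
It also fails if it takes over 58 s, if anything falls off the work surface, if the arm or the gripper's body presses on something with over 40 N, if the wrist force passes 120 N, or if a joint passes its speed limit or range.

## Working session

There is one attempt and no reset: what is moved stays moved. The work goes in short steps, Python scripts to look and compute and a tool call to move; the robot and the scene stay as the last step left them, time stands still between calls to the robot, and variables do not carry over. Pictures are saved under pics/ and viewed, and the job is handed in when it is done.

Besides the shell and the picture viewer there is one more tool, called after "Call:" in YAML: its name, and indented under it one key for each argument. send_rows: Moves the arm, as the interface text tells. Its arguments: {"type":"object","properties":{"steps":{"type":"array"},"force":{"type":"number"}},"required":["steps"]}

```bash
ls; mkdir -p pics; python3 - <<'E'
from bench import *
import cv2,numpy as np
s=read_state();print(s, tip_extent if not callable(tip_extent) else tip_extent())
for n in ["scene","top","wrist"]:
    p=camera_params(n);print(n,np.round(p["camera_matrix"],2).tolist(),np.round(p["world_from_camera"],4).tolist())
    im,d=camera(n);cv2.imwrite(f"pics/{n}0.png",im);np.save(f"{n}0.npy",d)
E
```

```text
pics
{'time': 0.0, 'joint_positions': array([-1.33460851,  0.33287281, -0.06469379,  1.46093997,  0.02160528,
        1.34987318, -0.08848778]), 'joint_vel': array([-0.00155483, -0.00036293,  0.0007307 ,  0.00057176, -0.00035842,
        0.00125911,  0.00149719]), 'joint_torque': array([-6.14563692e-05, -6.23253894e+01,  2.48964335e-02, -3.89904392e+01,
       -6.11313432e-02,  3.97534075e-02,  1.95681737e-04]), 'ee_pos': array([0.15986159, 0.60384297, 0.23875396]), 'eef_rot': array([ 1.29018996e-01,  9.91641876e-01, -6.96675469e-04, -5.48632565e-05]), 'ft_force': array([ 1.15668469, -0.06361748,  0.37011762]), 'torque': array([-0.01742754, -0.02042184, -0.0225417 ]), 'width': 0.08689105624523981} 0.017
scene [[429.41, 0.0, 261.37], [0.0, 429.41, 193.79], [0.0, 0.0, 1.0]] [[0.3915, 0.5809, -0.7137, 1.3118], [0.9201, -0.2354, 0.3131, -0.344], [0.0138, -0.7792, -0.6266, 0.7037], [0.0, 0.0, 0.0, 1.0]]
top [[435.49, 0.0, 251.02], [0.0, 435.49, 192.71], [0.0, 0.0, 1.0]] [[-0.0163, -0.9912, 0.1313, 0.4456], [-0.9996, 0.0192, 0.021, -0.0219], [-0.0233, -0.1309, -0.9911, 1.1296], [0.0, 0.0, 0.0, 1.0]]
wrist [[338.82, 0.0, 261.07], [0.0, 338.82, 192.66], [0.0, 0.0, 1.0]] [[0.2562, 0.9205, 0.2951, 0.0792], [0.9666, -0.2436, -0.0791, 0.6252], [-0.0009, 0.3055, -0.9522, 0.3836], [0.0, 0.0, 0.0, 1.0]]
```

View pics/top0.png

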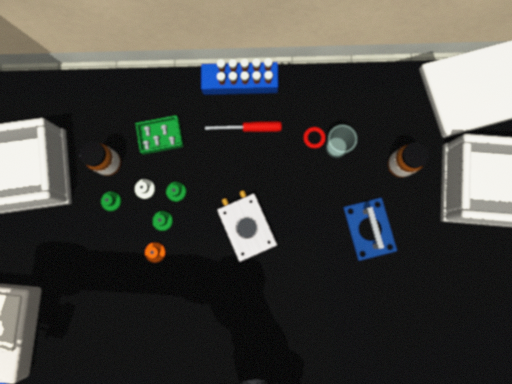

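View pics/scene0.png

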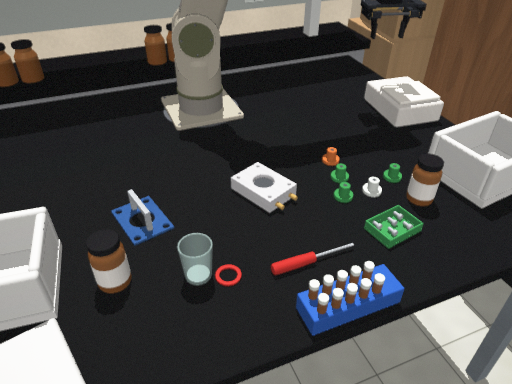

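View pics/wrist0.png

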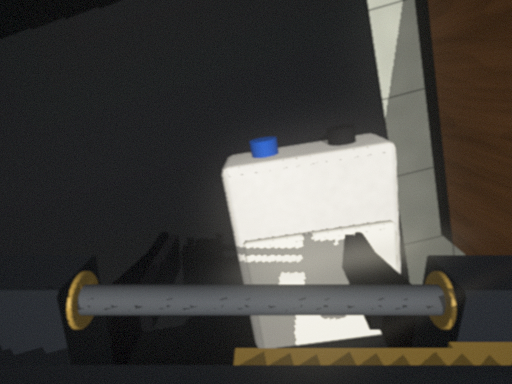

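The top view shows the white plug at (144,189), orange spare at (155,252), green decoys beside it, the chamber at (247,227) with ports toward the far side, and the cover at (370,229) with its bow. The wrist camera sees its own jaws low in the picture.

```bash
cat > h.py <<'E'
import numpy as np,cv2
from scipy.spatial.transform import Rotation as R
from bench import *
def ray(p,uv,z):
    K=p["camera_matrix"];T=p["world_from_camera"]
    uv=np.atleast_2d(np.float64(uv));d=np.c_[uv,np.ones(len(uv))]@np.linalg.inv(K).T@T[:3,:3].T
    o=T[:3,3];return o+d*((z-o[2])/d[:,2])[:,None]
def cloud(p,d):
    v,u=np.mgrid[:d.shape[0],:d.shape[1]];K=p["camera_matrix"];T=p["world_from_camera"]
    c=np.stack([(u-K[0,2])/K[0,0]*d,(v-K[1,2])/K[1,1]*d,d],-1)
    return c@T[:3,:3].T+T[:3,3]
def rect(P):
    c,(w,h),a=cv2.minAreaRect(np.float32(P[:,:2]*1000));
    b=cv2.boxPoints((c,(w,h),a));e=[b[1]-b[0],b[2]-b[1]];l=max(e,key=np.linalg.norm)
    return np.round(c,1),np.round(sorted([w,h]),1),np.degrees(np.arctan2(l[1],l[0]))%180
E
python3 - <<'E'
from h import *
for n in["top","scene"]:
    im=cv2.imread(f"pics/{n}0.png");d=np.load(f"{n}0.npy");p=camera_params(n);X=cloud(p,d);d0=d>0
    hsv=cv2.cvtColor(im,cv2.COLOR_BGR2HSV);H,S,V=cv2.split(hsv)
    xy=X[...,:2]
    box=lambda cx,cy,r:(abs(X[...,0]-cx)<r)&(abs(X[...,1]-cy)<r)&d0
    masks={"white":(S<60)&(V>110),"blue":(H>100)&(H<125)&(S>120),"orange":(H<18)&(S>150)&(V>120)}
    work=(X[...,0]>.35)&(X[...,0]<.9)&(abs(X[...,1])<.36)&(X[...,2]<.1)&(X[...,2]>-.02)&d0
    for k,m in masks.items():
        m=(m&work).astype(np.uint8);N,L,st,c=cv2.connectedComponentsWithStats(m)
        for i in range(1,N):
            if st[i,4]>40:
                q=X[L==i];top=q[q[:,2]>q[:,2].max()-.008]
                print(n,k,np.round(c[i]),st[i,4],"med",np.round(np.median(q,0),4),"zmax",q[:,2].max().round(4),"top",np.round((top.min(0)+top.max(0))/2,4),np.ptp(top,0).round(3),rect(q))
E
```

```text
top white [256.  75.] 55 med [ 0.882  -0.0173  0.0818] zmax 0.0861 top [ 0.8839 -0.0184  0.0823] [0.02  0.018 0.007] (array([883.9, -18.4]), array([17.9, 20.3]), np.float32(2.19858))
top white [268.  75.] 58 med [ 0.8818 -0.0473  0.0818] zmax 0.0881 top [ 0.8832 -0.0485  0.0841] [0.018 0.018 0.008] (array([883.7, -48.2]), array([18.4, 18.9]), np.float32(44.143284))
top white [221.  76.] 56 med [0.8827 0.0712 0.0818] zmax 0.0859 top [0.8839 0.0713 0.0822] [0.021 0.016 0.007] (array([887.6,  73. ]), array([17.8, 29.4]), np.float32(22.235535))
top white [233.  76.] 57 med [0.8822 0.0411 0.0827] zmax 0.0857 top [0.8831 0.0409 0.082 ] [0.019 0.016 0.007] (array([886.8,  42.3]), array([17.3, 26.4]), np.float32(15.924188))
top white [245.  76.] 57 med [0.8813 0.0129 0.0818] zmax 0.0878 top [0.8836 0.0117 0.0839] [0.017 0.018 0.008] (array([886.6,  12.1]), array([17.7, 25. ]), np.float32(8.870188))
top white [346. 129.] 41 med [ 0.7405 -0.2368  0.091 ] zmax 0.0942 top [ 0.7307 -0.2304  0.0902] [0.032 0.05  0.008] (array([ 735.1, -234.1]), array([18.5, 55.2]), np.float32(64.52591))
top white 
[... 6287 characters left out ...]
0.2463 0.0141] zmax 0.0424 top [0.445  0.2523 0.0385] [0.028 0.026 0.008] (array([429.8, 267.1]), array([47.7, 94.9]), np.float32(135.8698))
scene orange [421. 172.] 45 med [0.688  0.3529 0.096 ] zmax 0.099 top [0.6858 0.3535 0.0957] [0.039 0.013 0.007] (array([686.4, 352.3]), array([11. , 39.1]), np.float32(6.5415154))
scene orange [293. 262.] 515 med [ 0.7748 -0.0328  0.0237] zmax 0.0296 top [ 0.7699 -0.029   0.0256] [0.021 0.098 0.008] (array([762.3, -28.7]), array([41.4, 98.3]), np.float32(87.56624))
scene orange [228. 274.] 277 med [ 0.7408 -0.1662  0.0069] zmax 0.0104 top [ 0.7378 -0.1663  0.0066] [0.059 0.054 0.008] (array([ 736.9, -166.8]), array([53.1, 58.5]), np.float32(19.822826))
```

```bash
python3 - <<'E'
from h import *
for n in["top","scene"]:
    im=cv2.imread(f"pics/{n}0.png");d=np.load(f"{n}0.npy");p=camera_params(n);X=cloud(p,d);d0=d>0
    hsv=cv2.cvtColor(im,cv2.COLOR_BGR2HSV);H,S,V=cv2.split(hsv)
    g=((H>45)&(H<80)&(S>100)&d0&(X[...,0]<.7)).astype(np.uint8)
    N,L,st,c=cv2.connectedComponentsWithStats(g)
    for i in range(1,N):
        if st[i,4]>60:
            q=X[L==i];t=q[q[:,2]>q[:,2].max()-.008];print(n,"green",np.round((t.min(0)+t.max(0))/2,3))
    m=d0&(X[...,2]>.1)&(X[...,2]<.125)&(X[...,0]>.5)&(X[...,0]<.8)&(X[...,1]>.25)&(X[...,1]<.45)
    q=X[m];print(n,"jar cap",q.min(0).round(3),q.max(0).round(3))
    # chamber
    c0=(246,227) if n=="top" else (263,186)
    w=((S<60)&(V>110)).astype(np.uint8);N,L,st,_=cv2.connectedComponentsWithStats(w)
    l=np.bincount(L[c0[1]-30:c0[1]+30,c0[0]-30:c0[0]+30].ravel())[1:].argmax()+1
    m=(L==l).astype(np.uint8)
    cs,hi=cv2.findContours(m,cv2.RETR_CCOMP,cv2.CHAIN_APPROX_NONE)
    for k,cc in enumerate(cs):
        M=cv2.moments(cc)
        if M["m00"]>3:
            uv=(M["m10"]/M["m00"],M["m01"]/M["m00"]);print(n,"hole" if hi[0][k][3]>=0 else "outer",np.round(uv,1),M["m00"],ray(p,uv,.036)[0].round(4))
    top=m.astype(bool)&d0&(abs(X[...,2]-.036)<.006);print("chamber top rect",rect(X[top]))
    # ports
    pm=(H>10)&(H<32)&(S>110)&(V>80)&d0&(abs(X[...,0]-.55)<.08)&(abs(X[...,1]-.02)<.12);print("ports",X[pm].mean(0))
    b=(H>100)&(H<125)&(S>120)&d0&(X[...,0]<.65);print("cover",rect(X[b]))
    # cover holes
    cs,hi=cv2.findContours(b.astype(np.uint8),cv2.RETR_CCOMP,cv2.CHAIN_APPROX_NONE)
    for k,cc in enumerate(cs):
        M=cv2.moments(cc)
        if M["m00"]>3 and hi[0][k][3]>=0:
            uv=(M["m10"]/M["m00"],M["m01"]/M["m00"]);print(n,"cover hole",np.round(uv,1),M["m00"],ray(p,uv,.003)[0].round(4))
    im2=cv2.resize(im[160:290,60:420] if n=="top" else im[130:250,90:440],None,fx=2.2,fy=2.2,interpolation=cv2.INTER_CUBIC);cv2.imwrite(f"pics/{n}_crop.png",im2)
s=read_state();print(R.from_quat(s["eef_rot"]).as_matrix().round(3))
p=camera_params("wrist");T=np.linalg.inv(p["world_from_camera"]);print(p["camera_matrix"]@(T[:3]@np.r_[s["ee_pos"],1]))
E
```

```text
top green [0.602 0.197 0.041]
top green [0.581 0.368 0.039]
top green [0.528 0.232 0.038]
top jar cap [0.653 0.348 0.101] [0.713 0.408 0.125]
top outer [246.4 227.2] 2283.5 [0.5035 0.0142 0.036 ]
top hole [242.  253.5] 4.0 [0.4383 0.0262 0.036 ]
top hole [268.5 242. ] 4.0 [ 0.4657 -0.0403  0.036 ]
top hole [246.3 227.5] 304.5 [0.5027 0.0146 0.036 ]
top hole [250.5 201. ] 4.0 [0.5694 0.0029 0.036 ]
chamber top rect (array([505. ,  13.2]), array([100. , 140.1]), np.float32(22.820034))
ports [0.58263597 0.04622114 0.0144645 ]
cover (array([315.1, 125.7]), array([ 405.9, 1013.9]), np.float32(97.36084))
top cover hole [362.  253.3] 11.0 [ 0.4336 -0.2783  0.003 ]
top cover hole [389.4 246.7] 11.5 [ 0.4492 -0.3486  0.003 ]
top cover hole [349.8 210.8] 9.5 [ 0.5428 -0.2524  0.003 ]
top cover hole [371.6 228.4] 625.5 [ 0.4965 -0.3061  0.003 ]
top cover hole [376.9 204.1] 12.5 [ 0.5588 -0.3227  0.003 ]
scene green [0.563 0.216 0.039]
scene green [0.578 0.369 0.038]
scene jar cap [0.651 0.349 0.1  ] [0.712 0.411 0.124]
scene outer [262.7 185.6] 1861.0 [0.5222 0.0058 0.036 ]
scene hole [266.5 185. ] 4.0 [0.5233 0.0157 0.036 ]
scene hole [269.5 180. ] 4.0 [0.5068 0.0314 0.036 ]
scene hole [266.5 179. ] 4.0 [0.5    0.0259 0.036 ]
scene hole [257.5 179. ] 4.0 [0.4912 0.0043 0.036 ]
chamber top rect (array([503.5,  15.6]), array([103.2, 143.4]), np.float32(22.88843))
ports [0.57942789 0.04645814 0.01716066]
cover (array([-80.9, 198.9]), array([1026.9, 1391.2]), np.float32(103.845375))
scene cover hole [137.1 238.4] 14.0 [ 0.5567 -0.322   0.003 ]
scene cover hole [165.5 226. ] 13.0 [ 0.5404 -0.2524  0.003 ]
scene cover hole [118.2 212.2] 9.5 [ 0.4479 -0.3479  0.003 ]
scene cover hole [145.4 201.4] 9.0 [ 0.4316 -0.2782  0.003 ]
[[-0.967  0.256 -0.   ]
 [ 0.256  0.967 -0.001]
 [-0.    -0.001 -1.   ]]
[42.69397601 43.40928031  0.16330939]
```

View pics/top_crop.png

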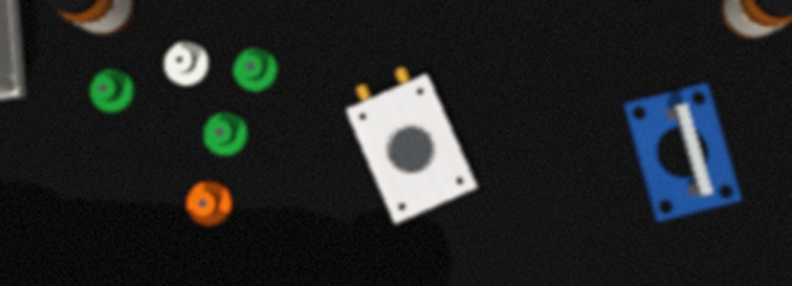

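The top crop shows the chamber with its two ports at the upper left, the dark pocket, four small holes, the cover's bow along its long axis, and the white plug among three greens. Both views agree within about 2 mm: plug (0.6105, 0.280), chamber (0.5035, 0.0145) with yaw 22.8°, cover (0.496, -0.300) with yaw 13°.

```bash
cat >> h.py <<'E'
def plan(pos,yaw,n,dn=None):
    """rows to reach pos with tool y at yaw(deg), tool down"""
    s=read_state();Rm=R.from_quat(s["eef_rot"]);p=s["ee_pos"].copy()
    y=np.radians(yaw);ty=np.array([np.cos(y),np.sin(y),0]);tz=np.array([0,0,-1.]);Rt=R.from_matrix(np.c_[np.cross(ty,tz),ty,tz])
    rv=(Rm.inv()*Rt).as_rotvec();st=R.from_rotvec(rv/n)
    dp=(np.array(pos)-p)/n
    print("rot total deg",np.degrees(rv).round(2),"dist",np.linalg.norm(dp*n).round(4),"tool delta now",Rm.inv().apply(dp*n).round(4))
    for i in range(n):
        print([*np.degrees(rv/n).round(2)]+[*Rm.inv().apply(dp).round(4)]);Rm=Rm*st
def show():
    s=read_state();m=R.from_quat(s["eef_rot"]).as_matrix()
    print("t",round(s["time"],2),"p",s["ee_pos"].round(4),"yawY",np.degrees(np.arctan2(m[1,1],m[0,1])).round(2),"tilt",m[:2,2].round(4),"F",s["ft_force"].round(2),"w",round(s["width"],4),"j",s["joint_positions"].round(2))
E
python3 -c "
from h import *
plan([.6105,.280,.20],-65,20)"
```

```text
rot total deg [-2.0000e-02  7.0000e-02  1.4017e+02] dist 0.5563 tool delta now [-0.5185 -0.1978  0.0392]
[np.float64(-0.0), np.float64(0.0), np.float64(7.01), np.float64(-0.0259), np.float64(-0.0099), np.float64(0.002)]
[np.float64(-0.0), np.float64(0.0), np.float64(7.01), np.float64(-0.0269), np.float64(-0.0067), np.float64(0.002)]
[np.float64(-0.0), np.float64(0.0), np.float64(7.01), np.float64(-0.0275), np.float64(-0.0033), np.float64(0.002)]
[np.float64(-0.0), np.float64(0.0), np.float64(7.01), np.float64(-0.0277), np.float64(0.0001), np.float64(0.002)]
[np.float64(-0.0), np.float64(0.0), np.float64(7.01), np.float64(-0.0275), np.float64(0.0035), np.float64(0.002)]
[np.float64(-0.0), np.float64(0.0), np.float64(7.01), np.float64(-0.0269), np.float64(0.0068), np.float64(0.002)]
[np.float64(-0.0), np.float64(0.0), np.float64(7.01), np.float64(-0.0259), np.float64(0.01), np.float64(0.002)]
[np.float64(-0.0), np.float64(0.0), np.float64(7.01), np.float64(-0.0245), np.float64(0.0131), np.float64(0.0019)]
[np.float64(-0.0), np.float64(0.0), np.float64(7.01), np.float64(-0.0227), np.flo
[... 591 characters left out ...]
loat64(0.0019)]
[np.float64(-0.0), np.float64(0.0), np.float64(7.01), np.float64(-0.0061), np.float64(0.0271), np.float64(0.0019)]
[np.float64(-0.0), np.float64(0.0), np.float64(7.01), np.float64(-0.0028), np.float64(0.0276), np.float64(0.0019)]
[np.float64(-0.0), np.float64(0.0), np.float64(7.01), np.float64(0.0006), np.float64(0.0277), np.float64(0.0019)]
[np.float64(-0.0), np.float64(0.0), np.float64(7.01), np.float64(0.004), np.float64(0.0275), np.float64(0.0019)]
[np.float64(-0.0), np.float64(0.0), np.float64(7.01), np.float64(0.0073), np.float64(0.0268), np.float64(0.0019)]
[np.float64(-0.0), np.float64(0.0), np.float64(7.01), np.float64(0.0105), np.float64(0.0257), np.float64(0.0019)]
```

Call:
send_rows:
  steps:
    - [0,0,7,-0.026,-0.01,0.002,-1]
    - [0,0,7,-0.027,-0.007,0.002,-1]
    - [0,0,7,-0.027,-0.003,0.002,-1]
    - [0,0,7,-0.028,0,0.002,-1]
    - [0,0,7,-0.027,0.003,0.002,-1]
    - [0,0,7,-0.027,0.007,0.002,-1]
    - [0,0,7,-0.026,0.01,0.002,-1]
    - [0,0,7,-0.024,0.013,0.002,-1]
    - [0,0,7,-0.023,0.016,0.002,-1]
    - [0,0,7,-0.021,0.019,0.002,-1]

```text
time: 1.15
ee_pos: [0.3846, 0.4333, 0.2149]
eef_rot: [0.688, 0.725, -0.003, -0.0]
ft_force: [0.7, -0.6, -0.2]
width: 0.0872
```

```bash
sed -i 's/print(\[\*np.degrees(rv\/n).round(2)\]+\[\*Rm.inv().apply(dp).round(4)\])/print(np.degrees(rv\/n).round(1).tolist(),Rm.inv().apply(dp).round(4).tolist())/' h.py; python3 -c "
from h import *
show();plan([.6105,.280,.20],-65,11)"
```

```text
t 1.15 p [0.3846 0.4333 0.2149] yawY 2.99 tilt [-0.0049 -0.0043] F [ 0.68 -0.58 -0.21] w 0.0872 j [-1.12  0.25  0.23  1.63 -0.06  1.28 -0.82]
rot total deg [-0.12  0.38 67.99] dist 0.2734 tool delta now [-0.1648  0.2176  0.0144]
[-0.0, 0.0, 6.2] [-0.015, 0.0198, 0.0013]
[-0.0, 0.0, 6.2] [-0.0128, 0.0213, 0.0013]
[-0.0, 0.0, 6.2] [-0.0104, 0.0225, 0.0013]
[-0.0, 0.0, 6.2] [-0.0079, 0.0235, 0.0013]
[-0.0, 0.0, 6.2] [-0.0053, 0.0242, 0.0013]
[-0.0, 0.0, 6.2] [-0.0027, 0.0247, 0.0013]
[-0.0, 0.0, 6.2] [-0.0, 0.0248, 0.0013]
[-0.0, 0.0, 6.2] [0.0026, 0.0247, 0.0013]
[-0.0, 0.0, 6.2] [0.0053, 0.0242, 0.0013]
[-0.0, 0.0, 6.2] [0.0079, 0.0235, 0.0013]
[-0.0, 0.0, 6.2] [0.0104, 0.0226, 0.0013]
```

Call:
send_rows:
  steps:
    - [0,0,6.8,-0.016,0.022,0,-1]
    - [0,0,6.8,-0.014,0.023,0,-1]
    - [0,0,6.8,-0.011,0.025,0,-1]
    - [0,0,6.8,-0.008,0.026,0,-1]
    - [0,0,6.8,-0.005,0.027,0,-1]
    - [0,0,6.8,-0.002,0.027,0,-1]
    - [0,0,6.8,0.001,0.027,0,-1]
    - [0,0,6.8,0.005,0.027,0,-1]
    - [0,0,6.8,0.008,0.026,0,-1]
    - [0,0,6.8,0.011,0.024,0,-1]

```text
time: 2.15
ee_pos: [0.6117, 0.2664, 0.2117]
eef_rot: [0.981, 0.192, -0.005, 0.003]
ft_force: [0.5, 0.1, -0.2]
width: 0.0872
```

```bash
python3 -c "
from h import *
show();p=camera_params('wrist');im,d=camera('wrist');cv2.imwrite('pics/w1.png',im);np.save('w1.npy',d);np.savez('w1p.npz',**p)
plan([.6105,.280,.034],-65,10)"
```

```text
t 2.15 p [0.6117 0.2664 0.2117] yawY -67.86 tilt [-0.0084 -0.0073] F [ 0.52  0.15 -0.17] w 0.0872 j [-0.86  0.48  0.54  1.39 -0.24  1.35 -1.5 ]
rot total deg [ 0.36  0.58 -3.58] dist 0.1784 tool delta now [ 0.0045 -0.0195  0.1773]
[0.0, 0.1, -0.4] [0.0005, -0.002, 0.0177]
[0.0, 0.1, -0.4] [0.0004, -0.0019, 0.0177]
[0.0, 0.1, -0.4] [0.0004, -0.0019, 0.0177]
[0.0, 0.1, -0.4] [0.0004, -0.0019, 0.0177]
[0.0, 0.1, -0.4] [0.0004, -0.0019, 0.0177]
[0.0, 0.1, -0.4] [0.0004, -0.0019, 0.0177]
[0.0, 0.1, -0.4] [0.0004, -0.0019, 0.0177]
[0.0, 0.1, -0.4] [0.0004, -0.0019, 0.0177]
[0.0, 0.1, -0.4] [0.0004, -0.0018, 0.0177]
[0.0, 0.1, -0.4] [0.0004, -0.0018, 0.0177]
```

View pics/w1.png

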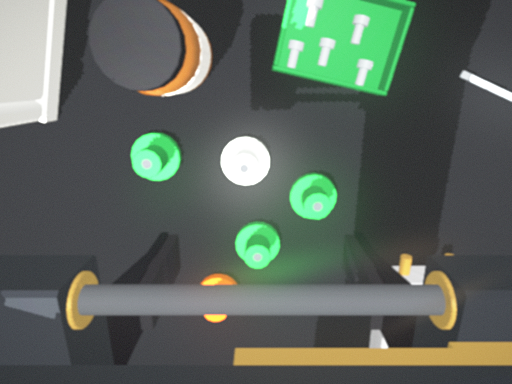

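The wrist view shows the white plug at (245,161), three greens at (155,157), (313,197) and (258,245), and orange partly hidden behind the gripper rod at row 300.

```bash
python3 -c "
from h import *
p=dict(np.load('w1p.npz'));d=np.load('w1.npy');im=cv2.imread('pics/w1.png');X=cloud(p,d)
m=np.zeros(d.shape,bool);m[125:200,210:280]=1
hsv=cv2.cvtColor(im,cv2.COLOR_BGR2HSV);m&=(hsv[...,1]<60)&(hsv[...,2]>110)
q=X[m];t=q[q[:,2]>.034];print(len(q),q[:,2].min(),q[:,2].max(),(t.min(0)+t.max(0))/2,np.median(t,0),np.ptp(t,0))
t=q[(q[:,2]<.014)&(q[:,2]>.006)];print(len(t),(t.min(0)+t.max(0))/2,np.ptp(t,0))
c=cv2.findContours(m.astype(np.uint8),0,1)[0];c=max(c,key=cv2.contourArea);print(cv2.fitEllipse(c))
"
```

```text
3656 -0.003076882792867497 0.35560235152988023 [0.64523133 0.28402824 0.19485879] [0.61285379 0.28320868 0.03749956] [0.09339519 0.02963948 0.32148713]
1008 [0.6122271  0.28267116 0.00962647] [0.0495455  0.04926887 0.00710132]
((247.73825073242188, 170.55027770996094), (67.17279052734375, 70.65345001220703), 108.54309844970703)
```

Call:
send_rows:
  steps:
    - [0,0.1,-0.6,0.001,-0.004,0.01,-1]
    - [0,0.1,-0.6,0.001,-0.004,0.018,-1]
    - [0.1,0.1,-0.6,0.001,-0.004,0.02,-1]
    - [0.1,0.1,-0.6,0.001,-0.003,0.02,-1]
    - [0.1,0.1,-0.6,0.001,-0.003,0.02,-1]
    - [0,0.1,-0.6,0.001,-0.003,0.02,-1]
    - [0,0,0,0,0,0.02,-1]
    - [0,0,0,0,0,0.015,-1]
    - [0,0,0,0,0,0.01,-1]
    - [0,0,0,0,0,0.005,-1]

```text
time: 3.2
ee_pos: [0.6044, 0.29, 0.0402]
eef_rot: [0.974, 0.227, -0.003, -0.001]
ft_force: [-0.2, -0.5, 0.3]
width: 0.0869
```

```bash
python3 -c "
from h import *
show();plan([.6115,.282,.034],-65,4)"
```

```text
t 3.2 p [0.6044 0.29   0.0402] yawY -63.74 tilt [-0.0057  0.0003] F [-0.16 -0.54  0.3 ] w 0.0869 j [-0.84  0.64  0.46  1.54 -0.31  1.04 -1.42]
rot total deg [-0.16  0.29  1.26] dist 0.0124 tool delta now [0.0029 0.0103 0.0062]
[-0.0, 0.1, 0.3] [0.0007, 0.0026, 0.0015]
[-0.0, 0.1, 0.3] [0.0007, 0.0026, 0.0016]
[-0.0, 0.1, 0.3] [0.0007, 0.0026, 0.0016]
[-0.0, 0.1, 0.3] [0.0008, 0.0026, 0.0016]
```

Call:
send_rows:
  steps:
    - [0,0.1,0.3,0.001,0.004,0.002,-1]
    - [0,0.1,0.3,0.001,0.004,0.002,-1]
    - [0,0.1,0.3,0.001,0.002,0.002,-1]
    - [0,0,0.3,0,0,0,-1]
    - [0,0,0,0,0,0,-1]
    - [0,0,0,0,0,0,1]
    - [0,0,0,0,0,0,1]
    - [0,0,0,0,0,0,1]
    - [0,0,0,0,0,0,1]
    - [0,0,0,0,0,0,1]
  force: 15

```text
time: 4.2
ee_pos: [0.6137, 0.2821, 0.0365]
eef_rot: [0.976, 0.216, 0.002, -0.002]
ft_force: [-0.2, -0.2, -0.0]
width: 0.0548
```

```bash
python3 -c "
from h import *
show();plan([.6115,.282,.14],-65,6)"
```

```text
t 4.2 p [0.6137 0.2821 0.0365] yawY -65.04 tilt [0.0031 0.0049] F [-0.25 -0.19 -0.02] w 0.0548 j [-0.83  0.65  0.46  1.54 -0.32  1.03 -1.42]
rot total deg [-0.18 -0.28 -0.04] dist 0.1035 tool delta now [-0.0016 -0.0011 -0.1035]
[-0.0, -0.0, -0.0] [-0.0003, -0.0002, -0.0173]
[-0.0, -0.0, -0.0] [-0.0003, -0.0002, -0.0173]
[-0.0, -0.0, -0.0] [-0.0003, -0.0002, -0.0173]
[-0.0, -0.0, -0.0] [-0.0003, -0.0002, -0.0173]
[-0.0, -0.0, -0.0] [-0.0003, -0.0002, -0.0173]
[-0.0, -0.0, -0.0] [-0.0003, -0.0001, -0.0173]
```

Call:
send_rows:
  steps:
    - [-0.2,-0.3,0,-0.001,0,0.0015,1]
    - [0,0,0,0,0,0,1]
    - [0,0,0,0,0,0,1]
    - [0,0,0,0,0,0,1]
    - [0,0,0,0,0,0,1]
    - [0,0,0,0,0,0,1]
    - [0,0,0,0,0,0,1]
    - [0,0,0,0,0,0,1]
    - [0,0,0,0,0,0,1]
    - [0,0,0,0,0,0,1]

```text
time: 5.2
ee_pos: [0.6126, 0.2819, 0.0347]
eef_rot: [0.976, 0.216, -0.0, 0.0]
ft_force: [-0.2, 0.4, -0.2]
width: 0.0276
```

```bash
python3 -c "
from h import *
show();p=camera_params('wrist');im,d=camera('wrist');cv2.imwrite('pics/w2.png',im)
show()"
```

```text
t 5.2 p [0.6126 0.2819 0.0347] yawY -65.03 tilt [-0.0008 -0.0009] F [-0.19  0.43 -0.19] w 0.0276 j [-0.83  0.65  0.46  1.54 -0.32  1.03 -1.42]
t 5.25 p [0.6126 0.282  0.0347] yawY -65.02 tilt [-0.0007 -0.0008] F [0.2  0.33 0.2 ] w 0.0275 j [-0.83  0.65  0.46  1.54 -0.32  1.03 -1.42]
```

View pics/w2.png

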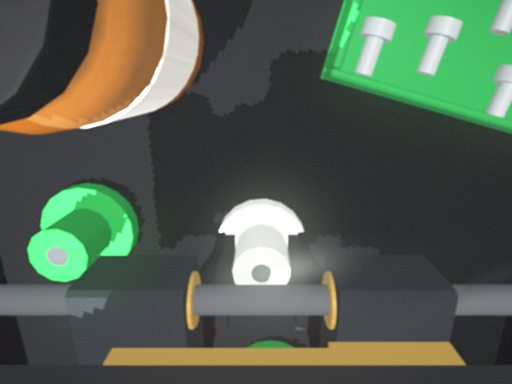

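The plug's stem is held between the jaws (stem top at (261,272), width 27.6 mm), upright and centred.

```bash
python3 -c "
from h import *
p=camera_params('wrist');print(ray(p,[261,272],.038))
plan([.6126,.282,.14],-65,5);
s=read_state();m=R.from_quat(s['eef_rot'])
print('to chamber tool',m.inv().apply([.5035-.6126,.0145-.282,0]))"
```

```text
[[0.61312321 0.2814531  0.038     ]]
rot total deg [ 0.03  0.06 -0.02] dist 0.1053 tool delta now [-1.000e-04  1.000e-04 -1.053e-01]
[0.0, 0.0, -0.0] [-0.0, 0.0, -0.0211]
[0.0, 0.0, -0.0] [-0.0, 0.0, -0.0211]
[0.0, 0.0, -0.0] [-0.0, 0.0, -0.0211]
[0.0, 0.0, -0.0] [-0.0, 0.0, -0.0211]
[0.0, 0.0, -0.0] [0.0, 0.0, -0.0211]
to chamber tool [-0.21186144  0.19640189  0.00029588]
```

Call:
send_rows:
  steps:
    - [0,0,0,0,0,-0.015,1]
    - [0,0,0,0,0,-0.022,1]
    - [0,0,0,0,0,-0.026,1]
    - [0,0,0,0,0,-0.026,1]
    - [0,0,0,-0.01,0.007,-0.026,1]
    - [0,0,0,-0.02,0.013,-0.015,1]
    - [0,0,0,-0.026,0.018,0,1]
    - [0,0,0,-0.026,0.018,0,1]
    - [0,0,0,-0.026,0.018,0,1]
    - [0,0,0,-0.026,0.018,0,1]

```text
time: 6.25
ee_pos: [0.5294, 0.1403, 0.1793]
eef_rot: [0.976, 0.218, 0.003, -0.001]
ft_force: [0.4, 0.2, 0.6]
width: 0.027
```

```bash
python3 -c "
from h import *
show();x=np.array([np.cos(np.radians(25)),np.sin(np.radians(25))])
c=np.array([.5035,.0145])-.07*x;plan([*c,.17],-65,7)"
```

```text
t 6.25 p [0.5294 0.1403 0.1793] yawY -64.82 tilt [0.0056 0.0025] F [0.39 0.2  0.6 ] w 0.027 j [-0.85  0.21  0.58  1.78 -0.13  1.18 -1.36]
rot total deg [ 0.01 -0.35  0.18] dist 0.1794 tool delta now [-0.147   0.1026  0.0084]
[0.0, -0.1, 0.0] [-0.021, 0.0147, 0.0012]
[0.0, -0.1, 0.0] [-0.021, 0.0147, 0.0012]
[0.0, -0.1, 0.0] [-0.021, 0.0147, 0.0012]
[0.0, -0.1, 0.0] [-0.021, 0.0147, 0.0013]
[0.0, -0.1, 0.0] [-0.021, 0.0147, 0.0013]
[0.0, -0.1, 0.0] [-0.021, 0.0147, 0.0013]
[0.0, -0.1, 0.0] [-0.0209, 0.0147, 0.0013]
```

Call:
send_rows:
  steps:
    - [0,-0.1,0,-0.022,0.015,0.001,1]
    - [0,-0.1,0,-0.022,0.015,0.001,1]
    - [0,-0.1,0,-0.022,0.015,0.001,1]
    - [0,0,0,-0.022,0.015,0.001,1]
    - [0,0,0,-0.02,0.014,0.001,1]
    - [0,0,0,-0.016,0.012,0.001,1]
    - [0,0,0,-0.01,0.008,0.001,1]
    - [0,0,0,-0.005,0.004,0,1]
    - [0,0,0,0,0,0,1]
    - [0,0,0,0,0,0,1]

```text
time: 7.25
ee_pos: [0.4413, -0.0183, 0.1794]
eef_rot: [0.977, 0.213, 0.006, -0.004]
ft_force: [0.5, -0.4, -0.8]
width: 0.0277
```

```bash
python3 -c "
from h import *
show();p=camera_params('wrist');im,d=camera('wrist');cv2.imwrite('pics/w3.png',im);np.save('w3.npy',d);np.savez('w3p.npz',**p)
show()"
```

```text
t 7.25 p [ 0.4413 -0.0183  0.1794] yawY -65.37 tilt [0.0092 0.0095] F [ 0.55 -0.45 -0.8 ] w 0.0277 j [-0.75 -0.09  0.67  2.04  0.05  1.16 -1.24]
t 7.3 p [ 0.4414 -0.0183  0.1794] yawY -65.36 tilt [0.0091 0.0092] F [-0.2   0.31 -0.64] w 0.0276 j [-0.75 -0.09  0.67  2.04  0.05  1.16 -1.24]
```

View pics/w3.png

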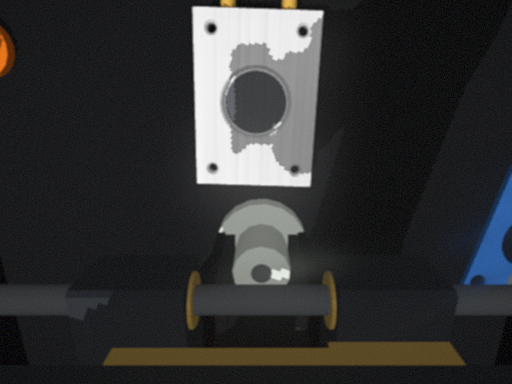

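The chamber is fully visible: threaded holes at (211,28), (303,31), (213,168), (294,170), pocket at (256,101), with the plug held below at (262,250).

```bash
cat > ch.py <<'E'
from h import *
p=dict(np.load('w3p.npz'));im=cv2.imread('pics/w3.png');g=cv2.cvtColor(im,cv2.COLOR_BGR2GRAY).astype(float)
pts=[]
for u,v in [(211,28),(303,31),(213,168),(294,170)]:
    w=g[v-8:v+9,u-8:u+9];b=np.median(w);wt=np.clip(b*.6-w,0,None);yy,xx=np.mgrid[v-8:v+9,u-8:u+9]
    pts.append([(wt*xx).sum()/wt.sum(),(wt*yy).sum()/wt.sum()])
P=ray(p,pts,.036)[:,:2];print(np.round(pts,1),P.round(4))
print("sides",np.linalg.norm(P[0]-P[1]),np.linalg.norm(P[2]-P[3]),np.linalg.norm(P[0]-P[2]),np.linalg.norm(P[1]-P[3]))
print("centre",P.mean(0)); d=P[0]+P[1]-P[2]-P[3];print("yaw",np.degrees(np.arctan2(d[1],d[0])))
E
python3 ch.py
```

```text
[[211.3  27.9]
 [302.5  31. ]
 [212.8 166.9]
 [294.2 168.7]] [[ 0.5421  0.0704]
 [ 0.5696  0.005 ]
 [ 0.4403  0.0275]
 [ 0.4685 -0.0377]]
sides 0.07099596497933286 0.07105553207192843 0.1104497338587921 0.10981085085785755
centre [0.50510873 0.01630429]
yaw 22.865099383458276
```

```bash
python3 -c "
from h import *
plan([.5047,.0155,.105],-65,8)"
```

```text
rot total deg [-0.26 -0.7  -0.36] dist 0.1034 tool delta now [ 0.0707 -0.0039  0.0753]
[-0.0, -0.1, -0.0] [0.0088, -0.0005, 0.0094]
[-0.0, -0.1, -0.0] [0.0089, -0.0005, 0.0094]
[-0.0, -0.1, -0.0] [0.0089, -0.0005, 0.0094]
[-0.0, -0.1, -0.0] [0.0089, -0.0005, 0.0094]
[-0.0, -0.1, -0.0] [0.0089, -0.0005, 0.0094]
[-0.0, -0.1, -0.0] [0.0089, -0.0005, 0.0093]
[-0.0, -0.1, -0.0] [0.0089, -0.0005, 0.0093]
[-0.0, -0.1, -0.0] [0.0089, -0.0005, 0.0093]
```

Call:
send_rows:
  steps:
    - [-0.1,-0.2,-0.1,0.008,-0.001,0.009,1]
    - [-0.1,-0.2,-0.1,0.012,-0.001,0.012,1]
    - [0,-0.2,-0.1,0.012,-0.001,0.012,1]
    - [0,-0.1,0,0.012,-0.001,0.012,1]
    - [0,0,0,0.01,0,0.012,1]
    - [0,0,0,0.008,0,0.009,1]
    - [0,0,0,0.005,0,0.006,1]
    - [0,0,0,0.002,0,0.003,1]
    - [0,0,0,0,0,0,1]
    - [0,0,0,0,0,0,1]

```text
time: 8.3
ee_pos: [0.5075, 0.0232, 0.101]
eef_rot: [0.975, 0.221, -0.001, 0.001]
ft_force: [-0.2, -0.0, -0.8]
width: 0.0274
```

```bash
python3 -c "
from h import *
show();plan([.5047,.0155,.105],-65,4)"
```

```text
t 8.3 p [0.5075 0.0232 0.101 ] yawY -64.42 tilt [-0.0014 -0.002 ] F [-0.23 -0.02 -0.79] w 0.0274 j [-0.73  0.23  0.67  1.96 -0.17  1.01 -1.11]
rot total deg [0.07 0.12 0.58] dist 0.0091 tool delta now [-0.0059  0.0057 -0.004 ]
[0.0, 0.0, 0.1] [-0.0015, 0.0014, -0.001]
[0.0, 0.0, 0.1] [-0.0015, 0.0014, -0.001]
[0.0, 0.0, 0.1] [-0.0015, 0.0014, -0.001]
[0.0, 0.0, 0.1] [-0.0015, 0.0014, -0.001]
```

Call:
send_rows:
  steps:
    - [0,0.1,0.3,-0.002,0.002,0,1]
    - [0,0,0.2,-0.002,0.002,0,1]
    - [0,0,0,-0.001,0.001,0,1]
    - [0,0,0,0,0,0,1]
    - [0,0,0,0,0,0.005,1]
    - [0,0,0,0,0,0.006,1]
    - [0,0,0,0,0,0.006,1]
    - [0,0,0,0,0,0.003,1]
    - [0,0,0,0,0,0,1]
    - [0,0,0,0,0,0,1]

```text
time: 9.3
ee_pos: [0.5047, 0.0155, 0.0801]
eef_rot: [0.976, 0.216, 0.001, 0.0]
ft_force: [-0.0, -0.3, -0.7]
width: 0.0277
```

```bash
python3 -c "
from h import *
show();plan([.5047,.0155,.062],-65,4)
im,d=camera('wrist');cv2.imwrite('pics/w4.png',im)
im,d=camera('scene');cv2.imwrite('pics/s4.png',cv2.resize(im[100:260,180:380],None,fx=3,fy=3))"
```

```text
t 9.3 p [0.5047 0.0155 0.0801] yawY -65.03 tilt [0.0014 0.0001] F [-0.02 -0.27 -0.68] w 0.0277 j [-0.71  0.26  0.67  1.98 -0.2   0.96 -1.08]
rot total deg [ 0.03 -0.08 -0.03] dist 0.0181 tool delta now [ 0.     -0.      0.0181]
[0.0, -0.0, -0.0] [0.0, -0.0, 0.0045]
[0.0, -0.0, -0.0] [0.0, -0.0, 0.0045]
[0.0, -0.0, -0.0] [0.0, -0.0, 0.0045]
[0.0, -0.0, -0.0] [0.0, -0.0, 0.0045]
```

View pics/w4.png

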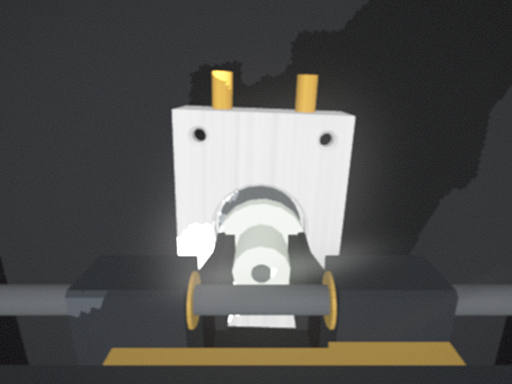

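View pics/s4.png

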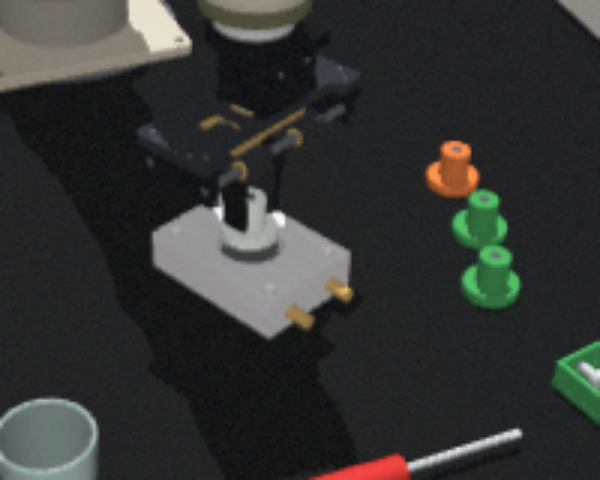

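The wrist picture shows the rim (columns 219–302) centred over the pocket (215–304). I'll lower it.

Call:
send_rows:
  steps:
    - [0,0,0,0,0,0.003,1]
    - [0,0,0,0,0,0.003,1]
    - [0,0,0,0,0,0.002,1]
    - [0,0,0,0,0,0.002,1]
    - [0,0,0,0,0,0.002,1]
    - [0,0,0,0,0,0.002,1]
    - [0,0,0,0,0,0.001,1]
    - [0,0,0,0,0,0.001,1]
    - [0,0,0,0,0,0,1]
    - [0,0,0,0,0,0,1]

```text
time: 10.4
ee_pos: [0.5051, 0.0156, 0.0632]
eef_rot: [0.976, 0.216, 0.001, -0.0]
ft_force: [0.1, -0.1, -0.6]
width: 0.0277
```

```bash
python3 -c "
from h import *
show();plan([.5047,.0155,.0607],-65,2)"
```

```text
t 10.4 p [0.5051 0.0156 0.0632] yawY -65.02 tilt [0.0025 0.0006] F [ 0.11 -0.15 -0.65] w 0.0277 j [-0.7   0.29  0.66  1.99 -0.22  0.92 -1.07]
rot total deg [ 0.03 -0.14 -0.02] dist 0.0026 tool delta now [-0.0004 -0.      0.0025]
[0.0, -0.1, -0.0] [-0.0002, -0.0, 0.0013]
[0.0, -0.1, -0.0] [-0.0002, -0.0, 0.0013]
```

Call:
send_rows:
  steps:
    - [0,-0.1,0,0,0,0.001,1]
    - [0,0,0,0,0,0.001,1]
    - [0,0,0,0,0,0.001,1]
    - [0,0,0,0,0,0,1]
    - [0,0,0,0,0,0,1]
    - [0,0,0,0,0,0,1]
    - [0,0,0,0,0,0,1]
    - [0,0,0,0,0,0,1]
    - [0,0,0,0,0,0,1]
    - [0,0,0,0,0,0,1]

```text
time: 11.4
ee_pos: [0.5054, 0.0157, 0.0606]
eef_rot: [0.976, 0.216, 0.001, -0.0]
ft_force: [-1.1, 0.6, 2.1]
width: 0.0276
```

```bash
python3 -c "
from h import *
show();im,d=camera('wrist');cv2.imwrite('pics/w5.png',im)"
```

```text
t 11.4 p [0.5054 0.0157 0.0606] yawY -65.02 tilt [0.0011 0.0004] F [-1.15  0.58  2.11] w 0.0276 j [-0.7   0.3   0.66  1.99 -0.23  0.92 -1.06]
```

View pics/w5.png

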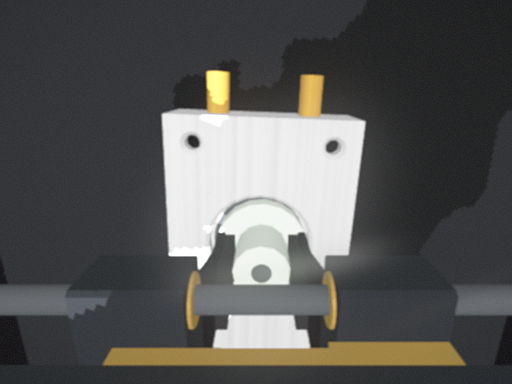

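Contact of about 3 N at exactly the expected height; the rim sits inside the pocket. I'll let go.

Call:
send_rows:
  steps:
    - [0,0,0,0,0,0,-0.2]
    - [0,0,0,0,0,0,-0.2]
    - [0,0,0,0,0,0,-0.2]
    - [0,0,0,0,0,0,-0.2]
    - [0,0,0,0,0,0,-0.2]
    - [0,0,0,0,0,-0.005,-0.2]
    - [0,0,0,0,0,-0.015,-0.2]
    - [0,0,0,0,0,-0.025,-0.2]
    - [0,0,0,0,0,-0.03,-0.2]
    - [0,0,0,0,0,-0.03,-0.2]

```text
time: 12.45
ee_pos: [0.5028, 0.0149, 0.1664]
eef_rot: [0.976, 0.216, -0.003, 0.001]
ft_force: [0.2, 0.3, -0.9]
width: 0.0521
```

```bash
python3 -c "
from h import *
show()
m=R.from_euler('z',13,degrees=True);x=np.array([np.cos(np.radians(13)),np.sin(np.radians(13))])
c=np.array([.4965,-.2995])-.08*x;print(c);plan([*c,.21],-77,12)"
```

```text
t 12.45 p [0.5028 0.0149 0.1664] yawY -65.07 tilt [-0.0055 -0.0031] F [ 0.22  0.28 -0.88] w 0.0521 j [-0.76  0.13  0.7   1.9  -0.09  1.15 -1.17]
[ 0.41855039 -0.31749608]
rot total deg [ 0.06  0.36 11.93] dist 0.3457 tool delta now [-0.2168  0.2659 -0.0421]
[0.0, 0.0, 1.0] [-0.0181, 0.0222, -0.0035]
[0.0, 0.0, 1.0] [-0.0177, 0.0225, -0.0035]
[0.0, 0.0, 1.0] [-0.0173, 0.0228, -0.0035]
[0.0, 0.0, 1.0] [-0.0169, 0.0231, -0.0035]
[0.0, 0.0, 1.0] [-0.0165, 0.0234, -0.0036]
[0.0, 0.0, 1.0] [-0.0161, 0.0236, -0.0036]
[0.0, 0.0, 1.0] [-0.0157, 0.0239, -0.0036]
[0.0, 0.0, 1.0] [-0.0152, 0.0242, -0.0036]
[0.0, 0.0, 1.0] [-0.0148, 0.0244, -0.0036]
[0.0, 0.0, 1.0] [-0.0144, 0.0247, -0.0036]
[0.0, 0.0, 1.0] [-0.014, 0.0249, -0.0036]
[0.0, 0.0, 1.0] [-0.0135, 0.0252, -0.0036]
```

Call:
send_rows:
  steps:
    - [0,0.1,1.2,-0.018,0.022,-0.006,-0.2]
    - [0,0.1,1.2,-0.018,0.023,-0.006,-0.2]
    - [0,0.1,1.2,-0.018,0.023,-0.006,-0.2]
    - [0,0.1,1.2,-0.018,0.024,-0.006,-0.2]
    - [0,0,1.2,-0.018,0.024,-0.006,-0.2]
    - [0,0,1.2,-0.018,0.025,-0.005,-0.2]
    - [0,0,1.2,-0.017,0.025,-0.003,-0.2]
    - [0,0,1.2,-0.016,0.025,0,-0.2]
    - [0,0,1.2,-0.015,0.024,0,-0.2]
    - [0,0,1,-0.012,0.018,0,-0.2]

```text
time: 13.45
ee_pos: [0.4125, -0.2797, 0.2094]
eef_rot: [0.994, 0.105, 0.004, -0.002]
ft_force: [0.3, 0.1, 0.2]
width: 0.0521
```

```bash
python3 -c "
from h import *
show();plan([.4186,-.3175,.21],-77,4)
im,d=camera('top');cv2.imwrite('pics/t6.png',cv2.resize(im[160:290,180:420],None,fx=3,fy=3,interpolation=cv2.INTER_CUBIC));np.save('t6.npy',d);cv2.imwrite('pics/t6full.png',im)"
```

```text
t 13.45 p [ 0.4125 -0.2797  0.2094] yawY -77.93 tilt [0.0066 0.0046] F [0.28 0.11 0.19] w 0.0521 j [-0.44  0.07  1.    1.87 -0.07  1.23 -0.77]
rot total deg [-0.17 -0.43 -0.93] dist 0.0383 tool delta now [-0.002   0.0383 -0.0007]
[-0.0, -0.1, -0.2] [-0.0005, 0.0096, -0.0002]
[-0.0, -0.1, -0.2] [-0.0005, 0.0096, -0.0002]
[-0.0, -0.1, -0.2] [-0.0006, 0.0096, -0.0002]
[-0.0, -0.1, -0.2] [-0.0006, 0.0096, -0.0001]
```

View pics/t6.png

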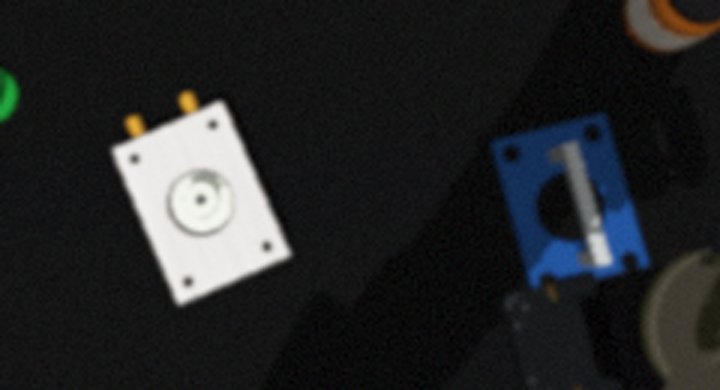

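The top crop shows the white plug seated upright in the pocket at (200,200), and the cover clear of it at (570,200).

Call:
send_rows:
  steps:
    - [0,-0.1,-0.2,0,0.01,0,-0.2]
    - [0,-0.1,-0.2,0,0.01,0,-0.2]
    - [0,-0.1,-0.2,0,0.008,0,-0.2]
    - [0,0,0,0,0.003,0,-0.2]
    - [0,0,0,0,0,0,-0.2]
    - [0,0,0,0,0,0,-0.2]
    - [0,0,0,0,0,0,-0.2]
    - [0,0,0,0,0,0,-0.2]
    - [0,0,0,0,0,0,-0.2]
    - [0,0,0,0,0,0,-0.2]

```text
time: 14.5
ee_pos: [0.4087, -0.32, 0.2085]
eef_rot: [0.995, 0.101, -0.001, -0.003]
ft_force: [0.5, 0.2, -0.0]
width: 0.052
```

```bash
python3 -c "
from h import *
show();p=camera_params('wrist');im,d=camera('wrist');cv2.imwrite('pics/w7.png',im);np.save('w7.npy',d);np.savez('w7p.npz',**p)
show()"
```

```text
t 14.5 p [ 0.4087 -0.32    0.2085] yawY -78.39 tilt [-0.0018  0.0052] F [ 0.52  0.24 -0.02] w 0.052 j [-0.34  0.17  1.03  1.82 -0.16  1.24 -0.64]
t 14.55 p [ 0.4087 -0.3199  0.2085] yawY -78.39 tilt [-0.0019  0.0053] F [ 0.03 -0.16 -0.51] w 0.0522 j [-0.34  0.17  1.03  1.82 -0.16  1.24 -0.64]
```

View pics/w7.png

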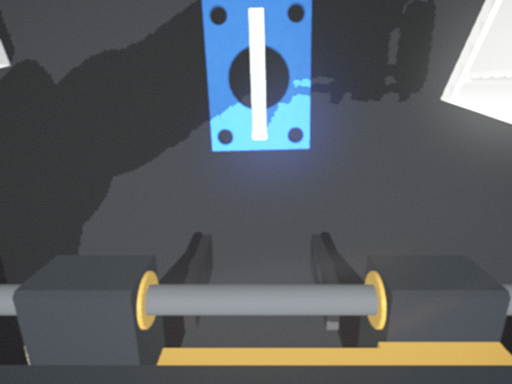

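The wrist view shows the cover with holes at (219,15), (296,13), (225,136), (295,134), and the bar from (257,10) to (260,138).

```bash
python3 - <<'E'
from h import *
p=dict(np.load('w7p.npz'));im=cv2.imread('pics/w7.png');d=np.load('w7.npy');X=cloud(p,d)
g=cv2.cvtColor(im,cv2.COLOR_BGR2HSV)
pts=[]
blue=((g[...,0]>95)&(g[...,0]<125)&(g[...,1]>120)&(g[...,2]>70))
for u,v in [(219,15),(296,13),(225,136),(295,134)]:
    N,L,st,c=cv2.connectedComponentsWithStats((~blue[v-12:v+13,u-12:u+13]).astype(np.uint8));l=L[12,12];pts.append([c[l][0]+u-12,c[l][1]+v-12]);print(st[l],end=' ')
P=ray(p,pts,.006)[:,:2];print(np.round(pts,1),P.round(4))
print("sides",np.linalg.norm(P[0]-P[1]),np.linalg.norm(P[2]-P[3]),np.linalg.norm(P[0]-P[2]),np.linalg.norm(P[1]-P[3]))
print("centre",P.mean(0)); e=P[0]+P[1]-P[2]-P[3];print("yaw",np.degrees(np.arctan2(e[1],e[0])))
w=(g[...,1]<60)&(g[...,2]>150)&(abs(X[...,2]-.06)<.015);w[:, :230]=0;w[:,290:]=0
q=X[w];print("bar depth",len(q),np.median(q,0),rect(q))
c=cv2.findContours(w.astype(np.uint8),0,1)[0];c=max(c,key=cv2.contourArea);r=cv2.minAreaRect(c);print(r)
print("bar pts",ray(p,[r[0]],.06),rect(ray(p,c[:,0],.06)))
E
```

```text
[  4   5  15  16 194] [  4   4  16  17 200] [  6   6  13  13 129] [  6   7  13  12 126] [[218.   15.4]
 [295.4  13. ]
 [225.  136.1]
 [295.  134.4]] [[ 0.5431 -0.2512]
 [ 0.5594 -0.3206]
 [ 0.4351 -0.2763]
 [ 0.4512 -0.3459]]
sides 0.07134282171996623 0.07144301391232143 0.11094338845125026 0.1110930015315186
centre [ 0.49720322 -0.29849438]
yaw 13.11820117392318
bar depth 1900 [ 0.50135586 -0.29797941  0.05955043] (array([ 497.5, -298.8]), array([ 12. , 101.4]), np.float32(13.124736))
((257.7305603027344, 72.99409484863281), (130.39305114746094, 15.046338081359863), 88.53119659423828)
bar pts [[ 0.50001826 -0.29808606  0.06      ]] (array([ 497.4, -298.9]), array([ 11.9, 100.7]), np.float32(13.15367))
```

```bash
python3 -c "
from h import *
plan([.4975,-.2988,.11],-76.9,8)"
```

```text
rot total deg [-0.32  0.04 -1.49] dist 0.1343 tool delta now [ 0.0913 -0.0023  0.0984]
[-0.0, 0.0, -0.2] [0.0114, -0.0003, 0.0123]
[-0.0, 0.0, -0.2] [0.0114, -0.0003, 0.0123]
[-0.0, 0.0, -0.2] [0.0114, -0.0002, 0.0123]
[-0.0, 0.0, -0.2] [0.0114, -0.0002, 0.0123]
[-0.0, 0.0, -0.2] [0.0114, -0.0002, 0.0123]
[-0.0, 0.0, -0.2] [0.0114, -0.0001, 0.0123]
[-0.0, 0.0, -0.2] [0.0114, -0.0001, 0.0123]
[-0.0, 0.0, -0.2] [0.0114, -0.0001, 0.0123]
```

Call:
send_rows:
  steps:
    - [-0.1,0,-0.3,0.008,0,0.008,-0.2]
    - [-0.1,0,-0.3,0.014,0,0.015,-0.2]
    - [-0.1,0,-0.3,0.015,0,0.016,-0.2]
    - [0,0,-0.3,0.015,0,0.016,-0.2]
    - [0,0,-0.2,0.014,0,0.015,-0.2]
    - [0,0,0,0.012,0,0.012,-0.2]
    - [0,0,0,0.007,0,0.008,-0.2]
    - [0,0,0,0.003,0,0.004,-0.2]
    - [0,0,0,0,0,0,-0.2]
    - [0,0,0,0,0,0,-0.2]

```text
time: 15.55
ee_pos: [0.5012, -0.2976, 0.1056]
eef_rot: [0.993, 0.116, -0.001, -0.001]
ft_force: [0.5, -0.5, -0.7]
width: 0.0519
```

```bash
python3 -c "
from h import *
show();plan([.4975,-.2988,.051],-76.9,4)"
```

```text
t 15.55 p [ 0.5012 -0.2976  0.1056] yawY -76.64 tilt [-0.0015  0.0014] F [ 0.48 -0.54 -0.68] w 0.0519 j [-0.24  0.48  0.88  1.77 -0.41  1.1  -0.56]
rot total deg [-0.1   0.07  0.26] dist 0.0547 tool delta now [-0.0038  0.0004  0.0546]
[-0.0, 0.0, 0.1] [-0.001, 0.0001, 0.0136]
[-0.0, 0.0, 0.1] [-0.001, 0.0001, 0.0136]
[-0.0, 0.0, 0.1] [-0.001, 0.0001, 0.0136]
[-0.0, 0.0, 0.1] [-0.001, 0.0001, 0.0136]
```

Call:
send_rows:
  steps:
    - [-0.1,0,0.1,-0.001,0,0.006,-0.2]
    - [0,0,0.1,-0.001,0,0.01,-0.2]
    - [0,0,0.1,-0.001,0,0.01,-0.2]
    - [0,0,0,-0.001,0,0.01,-0.2]
    - [0,0,0,0,0,0.008,-0.2]
    - [0,0,0,0,0,0.005,-0.2]
    - [0,0,0,0,0,0.002,-0.2]
    - [0,0,0,0,0,0,-0.2]
    - [0,0,0,0,0,0,-0.2]
    - [0,0,0,0,0,0,-0.2]

```text
time: 16.55
ee_pos: [0.4962, -0.2996, 0.0513]
eef_rot: [0.994, 0.113, 0.0, 0.0]
ft_force: [0.6, -0.1, -0.5]
width: 0.0521
```

```bash
python3 -c "
from h import *
show();plan([.4975,-.2988,.051],-76.9,1)
p=camera_params('wrist');im,d=camera('wrist');cv2.imwrite('pics/w8.png',im)"
```

```text
t 16.55 p [ 0.4962 -0.2996  0.0513] yawY -77.08 tilt [ 0.0009 -0.0005] F [ 0.6  -0.07 -0.46] w 0.0521 j [-0.19  0.54  0.83  1.82 -0.47  1.   -0.51]
rot total deg [ 0.04 -0.05 -0.18] dist 0.0015 tool delta now [ 0.0014 -0.0005  0.0003]
[0.0, -0.0, -0.2] [0.0014, -0.0005, 0.0003]
```

View pics/w8.png

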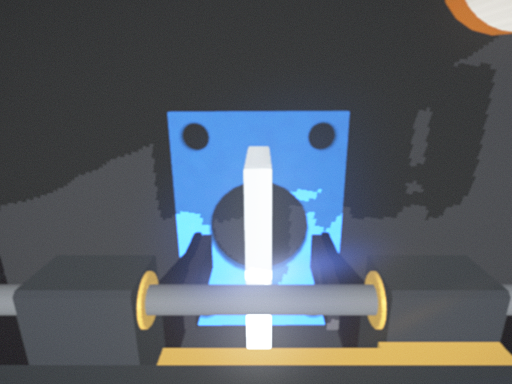

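The bar stands centred between the jaws. Closing on it with a firm grip.

Call:
send_rows:
  steps:
    - [0,0,-0.2,0.001,0,0,-0.2]
    - [0,0,0,0,0,0,1]
    - [0,0,0,0,0,0,1]
    - [0,0,0,0,0,0,1]
    - [0,0,0,0,0,0,1]
    - [0,0,0,0,0,0,1]
    - [0,0,0,0,0,0,1]
    - [0,0,0,0,0,0,1]
    - [0,0,0,0,0,0,1]
    - [0,0,0,0,0,0,1]
  force: 45

```text
time: 17.6
ee_pos: [0.4979, -0.2992, 0.0521]
eef_rot: [0.993, 0.115, 0.001, 0.0]
ft_force: [0.0, -0.4, 0.8]
width: 0.0116
```

Call:
send_rows:
  steps:
    - [0,0,0,0,0,0,1]
    - [0,0,0,0,0,0,1]
    - [0,0,0,0,0,0,1]
    - [0,0,0,0,0,0,1]
    - [0,0,0,0,0,0,1]
    - [0,0,0,0,0,-0.003,1]
    - [0,0,0,0,0,-0.006,1]
    - [0,0,0,0,0,-0.01,1]
    - [0,0,0,0,0,-0.012,1]
    - [0,0,0,0,0,-0.015,1]

```text
time: 18.6
ee_pos: [0.496, -0.2984, 0.0992]
eef_rot: [0.993, 0.114, -0.001, -0.001]
ft_force: [0.4, 0.0, -3.7]
width: 0.0116
```

```bash
python3 -c "
from h import *
show()
p=camera_params('wrist');im,d=camera('wrist');cv2.imwrite('pics/w9.png',im)"
```

```text
t 18.6 p [ 0.496  -0.2984  0.0992] yawY -76.86 tilt [-0.0024  0.001 ] F [ 0.42  0.03 -3.68] w 0.0116 j [-0.23  0.48  0.88  1.78 -0.41  1.08 -0.55]
```

View pics/w9.png

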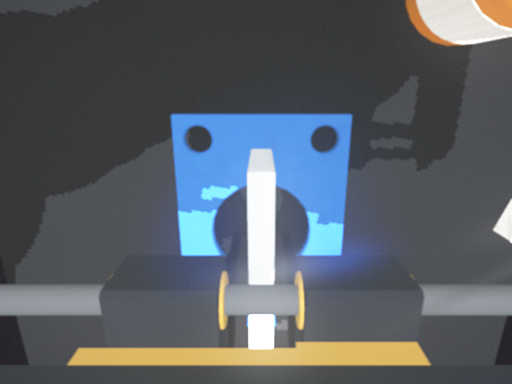

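Cover lifted: load −3.7 N, holes at (198,138) and (324,138) symmetrical, plate level. Moving over the chamber high.

```bash
python3 -c "
from h import *
plan([.505,.016,.165],-67.1,12)"
```

```text
rot total deg [ 0.03 -0.05 -9.79] dist 0.3217 tool delta now [ 0.0793 -0.3054 -0.063 ]
[0.0, -0.0, -0.8] [0.0066, -0.0254, -0.0053]
[0.0, -0.0, -0.8] [0.007, -0.0254, -0.0053]
[0.0, -0.0, -0.8] [0.0073, -0.0253, -0.0053]
[0.0, -0.0, -0.8] [0.0077, -0.0251, -0.0053]
[0.0, -0.0, -0.8] [0.008, -0.025, -0.0052]
[0.0, -0.0, -0.8] [0.0084, -0.0249, -0.0052]
[0.0, -0.0, -0.8] [0.0087, -0.0248, -0.0052]
[0.0, -0.0, -0.8] [0.0091, -0.0247, -0.0052]
[0.0, -0.0, -0.8] [0.0095, -0.0245, -0.0052]
[0.0, -0.0, -0.8] [0.0098, -0.0244, -0.0052]
[0.0, -0.0, -0.8] [0.0101, -0.0243, -0.0052]
[0.0, -0.0, -0.8] [0.0105, -0.0241, -0.0052]
```

Call:
send_rows:
  steps:
    - [0,0,0,0,0,-0.015,1]
    - [0,0,0,0,-0.003,-0.015,1]
    - [0,0,0,0.001,-0.006,-0.012,1]
    - [0,0,-0.3,0.002,-0.01,-0.008,1]
    - [0,0,-0.6,0.004,-0.014,-0.004,1]
    - [0,0,-0.7,0.005,-0.018,0,1]
    - [0,0,-0.7,0.006,-0.02,0,1]
    - [0,0,-0.7,0.006,-0.02,0,1]
    - [0,0,-0.7,0.006,-0.02,0,1]
    - [0,0,-0.7,0.006,-0.02,0,1]

```text
time: 19.65
ee_pos: [0.4981, -0.1594, 0.1655]
eef_rot: [0.988, 0.151, 0.004, 0.001]
ft_force: [-0.2, 0.2, -2.8]
width: 0.0112
```

```bash
python3 -c "
from h import *
show();plan([.505,.016,.165],-67.1,9)"
```

```text
t 19.65 p [ 0.4981 -0.1594  0.1655] yawY -72.59 tilt [ 0.0078 -0.0006] F [-0.16  0.18 -2.79] w 0.0112 j [-0.6   0.21  0.93  1.87 -0.19  1.14 -0.87]
rot total deg [ 0.19 -0.41 -5.49] dist 0.1756 tool delta now [ 0.0591 -0.1653  0.0004]
[0.0, -0.0, -0.6] [0.0066, -0.0184, 0.0]
[0.0, -0.0, -0.6] [0.0068, -0.0183, 0.0]
[0.0, -0.0, -0.6] [0.007, -0.0182, 0.0001]
[0.0, -0.0, -0.6] [0.0072, -0.0181, 0.0001]
[0.0, -0.0, -0.6] [0.0073, -0.0181, 0.0001]
[0.0, -0.0, -0.6] [0.0075, -0.018, 0.0001]
[0.0, -0.0, -0.6] [0.0077, -0.0179, 0.0001]
[0.0, -0.0, -0.6] [0.0079, -0.0178, 0.0001]
[0.0, -0.0, -0.6] [0.0081, -0.0177, 0.0001]
```

Call:
send_rows:
  steps:
    - [0,0,-0.7,0.007,-0.02,0,1]
    - [0,-0.1,-0.7,0.007,-0.02,0,1]
    - [0,-0.1,-0.7,0.007,-0.02,0,1]
    - [0.1,-0.1,-0.7,0.007,-0.02,0,1]
    - [0.1,-0.1,-0.6,0.007,-0.018,0,1]
    - [0,0,-0.6,0.007,-0.016,0,1]
    - [0,0,-0.4,0.006,-0.013,0,1]
    - [0,0,-0.3,0.004,-0.009,0,1]
    - [0,0,-0.1,0.002,-0.004,0,1]
    - [0,0,0,0,0,0,1]

```text
time: 20.65
ee_pos: [0.5, 0.003, 0.1696]
eef_rot: [0.98, 0.197, 0.002, -0.003]
ft_force: [-0.1, -0.4, -3.0]
width: 0.0117
```

```bash
python3 -c "
from h import *
show();plan([.505,.016,.12],-67.1,4)"
```

```text
t 20.65 p [0.5    0.003  0.1696] yawY -67.27 tilt [0.0027 0.006 ] F [-0.09 -0.4  -2.96] w 0.0117 j [-0.86  0.12  0.83  1.91 -0.1   1.15 -1.17]
rot total deg [-0.26 -0.27 -0.17] dist 0.0515 tool delta now [ 0.0094 -0.0099  0.0497]
[-0.1, -0.1, -0.0] [0.0024, -0.0025, 0.0124]
[-0.1, -0.1, -0.0] [0.0024, -0.0025, 0.0124]
[-0.1, -0.1, -0.0] [0.0024, -0.0025, 0.0124]
[-0.1, -0.1, -0.0] [0.0024, -0.0025, 0.0124]
```

Call:
send_rows:
  steps:
    - [-0.1,-0.1,0,0.003,-0.003,0,1]
    - [-0.1,-0.1,0,0.003,-0.003,0.004,1]
    - [0,0,0,0.003,-0.003,0.008,1]
    - [0,0,0,0.001,-0.001,0.01,1]
    - [0,0,0,0,0,0.01,1]
    - [0,0,0,0,0,0.007,1]
    - [0,0,0,0,0,0.003,1]
    - [0,0,0,0,0,0,1]
    - [0,0,0,0,0,0,1]
    - [0,0,0,0,0,0,1]

```text
time: 21.65
ee_pos: [0.5053, 0.0139, 0.1228]
eef_rot: [0.981, 0.195, -0.001, 0.0]
ft_force: [0.0, 0.2, -3.3]
width: 0.0113
```

```bash
python3 -c "
from h import *
p=camera_params('wrist');im,d=camera('wrist');cv2.imwrite('pics/w10.png',im);np.savez('w10p.npz',**p)
show();plan([.505,.016,.098],-67.1,4)"
```

```text
t 21.7 p [0.5053 0.0139 0.1229] yawY -67.55 tilt [-0.0011 -0.0012] F [ 0.23  0.85 -2.52] w 0.0117 j [-0.84  0.21  0.81  1.95 -0.17  1.05 -1.14]
rot total deg [ 0.04  0.08 -0.45] dist 0.025 tool delta now [ 0.0006 -0.0021  0.0249]
[0.0, 0.0, -0.1] [0.0001, -0.0005, 0.0062]
[0.0, 0.0, -0.1] [0.0001, -0.0005, 0.0062]
[0.0, 0.0, -0.1] [0.0001, -0.0005, 0.0062]
[0.0, 0.0, -0.1] [0.0001, -0.0005, 0.0062]
```

View pics/w10.png

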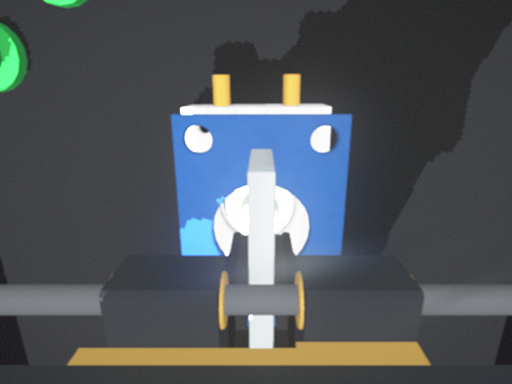

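The plate is over the chamber, with the plug inside the opening at (260,215). Correcting position and lowering.

Call:
send_rows:
  steps:
    - [0,0.1,-0.4,0,-0.001,0,1]
    - [0,0,0,0,-0.001,0.002,1]
    - [0,0,0,0,0,0.004,1]
    - [0,0,0,0,0,0.005,1]
    - [0,0,0,0,0,0.004,1]
    - [0,0,0,0,0,0.002,1]
    - [0,0,0,0,0,0,1]
    - [0,0,0,0,0,0,1]
    - [0,0,0,0,0,0,1]
    - [0,0,0,0,0,0,1]

```text
time: 22.7
ee_pos: [0.5049, 0.0161, 0.1049]
eef_rot: [0.98, 0.198, 0.001, 0.0]
ft_force: [-0.3, -0.5, -2.6]
width: 0.0114
```

```bash
python3 -c "
from h import *
show();plan([.505,.016,.098],-67.1,4)
p=camera_params('wrist');im,d=camera('wrist');cv2.imwrite('pics/w11.png',im[80:280,130:390]);cv2.imwrite('pics/w11b.png',cv2.resize(im[90:270,140:380],None,fx=3,fy=3,interpolation=cv2.INTER_CUBIC));np.savez('w11p.npz',**p)
im,d=camera('top');cv2.imwrite('pics/t11.png',cv2.resize(im[170:280,200:300],None,fx=5,fy=5,interpolation=cv2.INTER_CUBIC))"
```

```text
t 22.7 p [0.5049 0.0161 0.1049] yawY -67.1 tilt [0.0016 0.0001] F [-0.31 -0.5  -2.6 ] w 0.0114 j [-0.83  0.24  0.8   1.97 -0.2   1.01 -1.11]
rot total deg [ 0.03 -0.09 -0.  ] dist 0.0069 tool delta now [0.0001 0.0001 0.0069]
[0.0, -0.0, -0.0] [0.0, 0.0, 0.0017]
[0.0, -0.0, -0.0] [0.0, 0.0, 0.0017]
[0.0, -0.0, -0.0] [0.0, 0.0, 0.0017]
[0.0, -0.0, -0.0] [0.0, 0.0, 0.0017]
```

View pics/w11b.png

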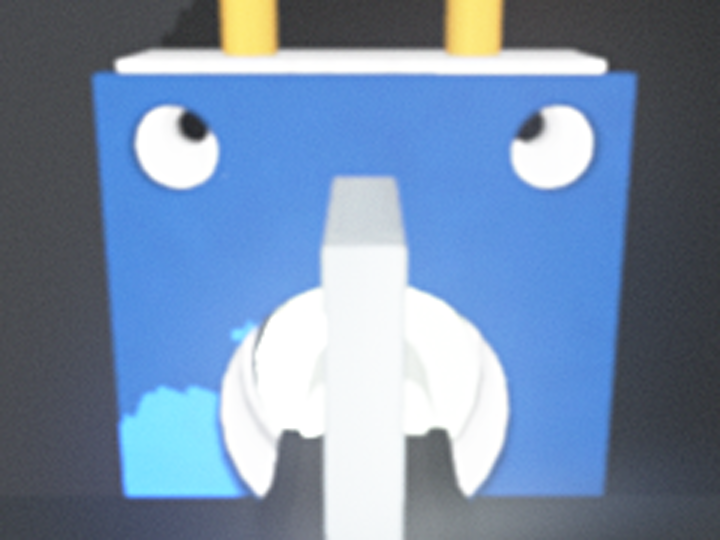

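View pics/t11.png

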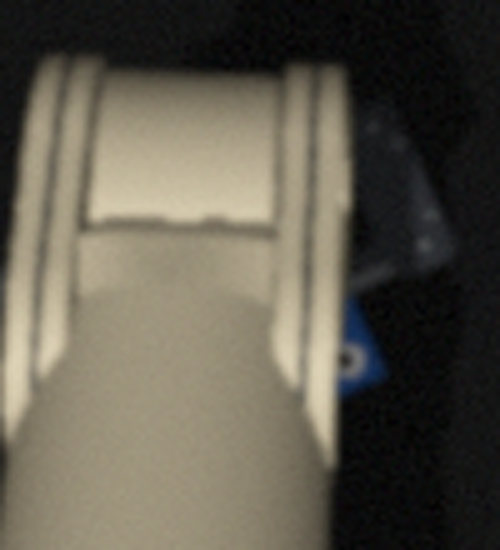

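The front two threaded holes appear symmetrically inside the cover holes (shifted only by viewing angle and height), and one rear hole shows as a dark spot in a white ring in the top view. Lowering the last 7 mm.

Call:
send_rows:
  steps:
    - [0,0,0,0,0,0.001,1]
    - [0,-0.1,0,0,0,0.002,1]
    - [0,0,0,0,0,0.002,1]
    - [0,0,0,0,0,0.001,1]
    - [0,0,0,0,0,0,1]
    - [0,0,0,0,0,0,1]
    - [0,0,0,0,0,0,1]
    - [0,0,0,0,0,0,1]
    - [0,0,0,0,0,0,1]
    - [0,0,0,0,0,0,1]

```text
time: 23.8
ee_pos: [0.505, 0.0162, 0.0984]
eef_rot: [0.98, 0.199, 0.0, 0.0]
ft_force: [-0.0, 0.2, -2.2]
width: 0.0116
```

```bash
cat > fin.py <<'E'
import sys
from h import *
k=sys.argv[1]
show();plan([.505,.016,.098],-67.1,1)
p=camera_params('wrist');im,d=camera('wrist');cv2.imwrite(f'pics/w{k}f.png',im);np.save(f'w{k}.npy',d);cv2.imwrite(f'pics/w{k}.png',cv2.resize(im[90:270,140:380],None,fx=3,fy=3,interpolation=cv2.INTER_CUBIC));np.savez(f'w{k}p.npz',**p)
for n in['scene','top']:
    im,d=camera(n);cv2.imwrite(f'pics/{n}{k}f.png',im);np.save(f'{n}{k}.npy',d)
    c=im[130:230,210:320] if n=='scene' else im[210:270,235:305]
    cv2.imwrite(f'pics/{n}{k}.png',cv2.resize(c,None,fx=6 if n=='scene' else 8,fy=6 if n=='scene' else 8,interpolation=cv2.INTER_CUBIC))
E
python3 fin.py 12
```

```text
t 23.8 p [0.505  0.0162 0.0984] yawY -67.1 tilt [ 0.0001 -0.0005] F [-0.02  0.2  -2.18] w 0.0116 j [-0.83  0.25  0.79  1.97 -0.21  1.   -1.11]
rot total deg [0.03 0.   0.  ] dist 0.0005 tool delta now [-0.      0.0002  0.0004]
[0.0, 0.0, 0.0] [-0.0, 0.0002, 0.0004]
```

View pics/w12.png

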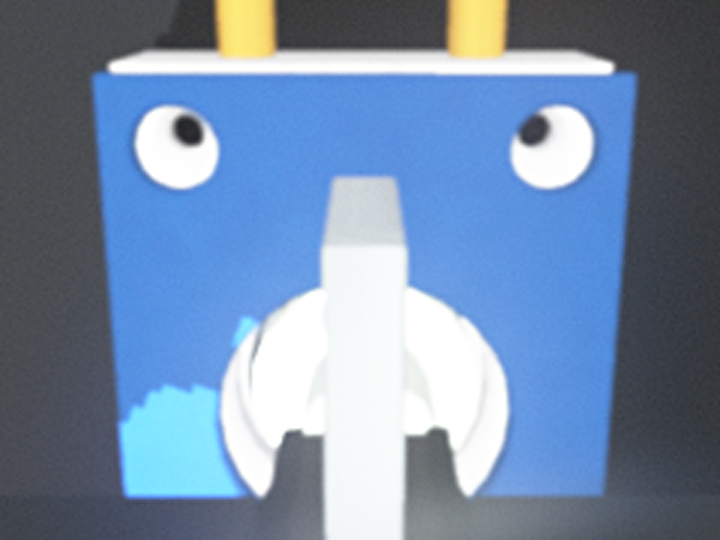

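View pics/scene12.png

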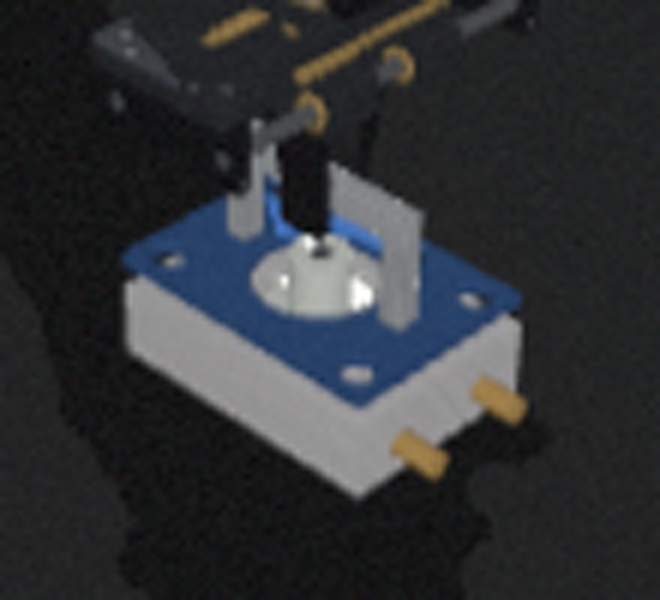

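View pics/top12.png

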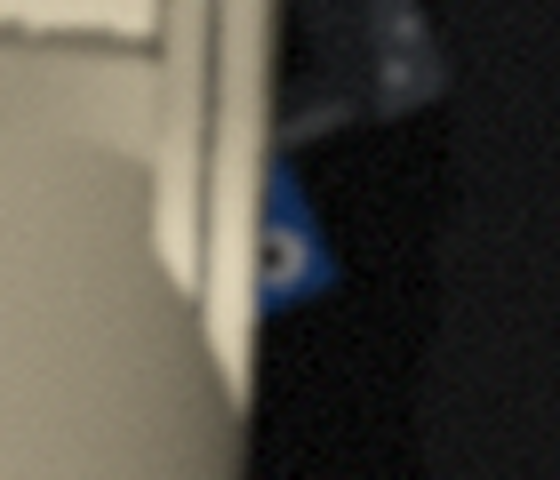

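All visible threaded holes lie within their cover holes; the plug stands clear inside the opening. Measuring the offset from the wrist and top views.

```bash
cat > off.py <<'E'
import sys
from h import *
k=sys.argv[1]
p=dict(np.load(f'w{k}p.npz'));im=cv2.imread(f'pics/w{k}f.png')
h=cv2.cvtColor(im,cv2.COLOR_BGR2HSV);blue=(h[...,0]>95)&(h[...,0]<125)&(h[...,1]>90)
g=cv2.cvtColor(im,cv2.COLOR_BGR2GRAY)
C=[];Tt=[]
for u,v in[(199,139),(324,139)]:
    s=np.s_[v-20:v+21,u-20:u+21]
    N,L,st,c=cv2.connectedComponentsWithStats((~blue[s]).astype(np.uint8));l=L[20,20]
    cn=cv2.findContours((L==l).astype(np.uint8),0,1)[0][0];(a,b),r=cv2.minEnclosingCircle(cn)
    C.append([c[l][0]+u-20,c[l][1]+v-20])
    dk=((L==l)|(cv2.dilate((L==l).astype(np.uint8),np.ones((3,3)))>0))&(g[s]<110)&(cv2.erode((L==l).astype(np.uint8),np.ones((3,3)))>0);n2,L2,s2,c2=cv2.connectedComponentsWithStats(dk.astype(np.uint8));j=1+s2[1:,4].argmax()
    Tt.append([c2[j][0]+u-20,c2[j][1]+v-20]);print("hole px",C[-1],st[l],"thread",Tt[-1],s2[j])
zt=float(sys.argv[2])
c=ray(p,C,zt)[:,:2];t=ray(p,Tt,.036)[:,:2];y=np.radians(22.9)
ex=np.array([np.cos(y),np.sin(y)]);ey=np.array([-ex[1],ex[0]])
print("spacing",np.linalg.norm(c[0]-c[1]),np.linalg.norm(t[0]-t[1]))
e=c-t;print("cover minus thread: world",e.round(4).tolist(),"chamber x,y",np.c_[e@ex,e@ey].round(4).tolist())
e=t;ctr=t.mean(0)-.056*ex;print('chamber centre by wrist',ctr,'cover centre',c.mean(0)-.056*ex)
E
python3 off.py 12 .0524
python3 - <<'E'
from h import *
# top view rear-right corner
im=cv2.imread('pics/top12f.png');p=camera_params('top')
h=cv2.cvtColor(im,cv2.COLOR_BGR2HSV);print(h[234:250,262:282,1]);print(h[234:250,262:282,2])
E
```

```text
hole px [np.float64(198.3322734499205), np.float64(138.6502384737679)] [  6   6  28  28 629] thread [np.float64(202.2153846153846), np.float64(133.04615384615386)] [19 10  9  9 65]
hole px [np.float64(323.93333333333334), np.float64(138.85853658536587)] [  6   6  28  28 615] thread [np.float64(318.0816326530612), np.float64(133.42857142857142)] [10 10  9  9 49]
spacing 0.07066700710098812 0.0704437382930215
cover minus thread: world [[-0.0006, -0.0008], [-0.0005, -0.0009]] chamber x,y [[-0.0009, -0.0005], [-0.0008, -0.0007]]
chamber centre by wrist [0.50566826 0.01628717] cover centre [0.50511906 0.01541919]
[[ 50  49  51  50  55  50  61 155 197 203 190 182  18  57 116  46  64 106
   59  48]
 [ 46  48  48  51  51  40  73 170 198 207 180 188 109  51 213  23  73  93
   64 102]
 [ 45  48  50  49  50  30  92 186 206 192 196 169 145  85  64  51  64  21
   68  57]
 [ 47  49  50  48  49  18 101 156 179 197 191 175 163 153 213 142 170  59
   21  32]
 [ 46  49  49  50  51  15  59  93 101 141 169 191 167 144  64  17   0  93
   28  21]
 [ 45  46  49  48  51  26  23  29  29  58 108 155 182 156 1
[... 1537 characters left out ...]
   7   8
   13  12]
 [209 218 217 200 161  98  49  58  90 111 112  92  85  67  41  22   6  13
   13  16]
 [213 220 217 202 157 103  72  81  98 113 108  93  82  76  55  29  16   5
   10  13]
 [211 219 216 198 155  99  95 103 108 106  97  89  81  77  56  34  17   9
    5   5]
 [211 218 215 196 146 103 100 100  98  94  83  78  72  57  40  24  10  11
   16   7]
 [214 219 217 195 143 100  89  90  90  82  68  61  49  34  24  19  11   9
   10   9]
 [213 219 214 195 146  98  85  74  68  52  44  36  27  17  14  11   9  12
   14  11]
 [211 215 213 195 144  87  67  55  47  32  19  15  14  10  13   8  12  15
   11  11]
 [211 215 211 191 137  75  40  28  22  12   9  13   8  10  14  15  11  13
    9   9]]
```

```bash
python3 - <<'E'
from h import *
p=camera_params('scene')
a=cv2.imread('pics/scene0.png');b=cv2.imread('pics/scene12f.png')
y=np.radians(22.87);ex=np.array([np.cos(y),np.sin(y)]);ey=np.array([-ex[1],ex[0]])
K=p['camera_matrix'];T=np.linalg.inv(p['world_from_camera'])
def pr(X):
    q=K@(T[:3,:3]@X+T[:3,3]);return q[:2]/q[2]
c=np.array([.504,.015])
g=cv2.cvtColor(a,cv2.COLOR_BGR2GRAY).astype(float);hb=cv2.cvtColor(b,cv2.COLOR_BGR2HSV)
A={};B={}
for sx in(1,-1):
  for sy in(1,-1):
    w=c+.056*sx*ex+.036*sy*ey
    u=pr(np.r_[w,.036]);ui=np.round(u).astype(int);yy,xx=np.mgrid[ui[1]-4:ui[1]+5,ui[0]-4:ui[0]+5]
    W=g[yy,xx];wt=np.clip(np.percentile(W,60)*.85-W,0,None);m=[(wt*xx).sum()/wt.sum(),(wt*yy).sum()/wt.sum()]
    A[sx,sy]=ray(p,m,.036)[0,:2]-w
    u2=pr(np.r_[w,.0524]);ui=np.round(u2).astype(int);yy,xx=np.mgrid[ui[1]-6:ui[1]+7,ui[0]-6:ui[0]+7]
    S=hb[yy,xx,1].astype(float);wt=np.clip(120-S,0,None);rr=(xx-u2[0])**2+(yy-u2[1])**2<30;wt=wt*rr;m2=[(wt*xx).sum()/wt.sum(),(wt*yy).sum()/wt.sum()]
    B[sx,sy]=ray(p,m2,.0524)[0,:2]-w
    print((sx,sy),"thread px",np.round(u,1),np.round(m,1),"err mm",(A[sx,sy]*1e3).round(1),"cover px",np.round(u2,1),np.round(m2,1),"err mm",(B[sx,sy]*1e3).round(1))
cv2.imwrite('pics/cmp.png',np.hstack([cv2.resize(q[140:225,220:310],None,fx=4.4,fy=4.4,interpolation=cv2.INTER_CUBIC) for q in(a,b)]))
E
```

```text
(1, 1) thread px [288.8 184.2] [291.9 182.8] err mm [-2.5  9.9] cover px [289.2 179.1] [289.7 178.7] err mm [-1.   2.2]
(1, -1) thread px [269.5 196.8] [270.5 199.8] err mm [11.5 -2.6] cover px [269.7 191.6] [269.2 192.3] err mm [ 2.1 -2.1]
(-1, 1) thread px [257.5 166.3] [258.9 162.5] err mm [-15.   10.4] cover px [257.6 161.2] [258.4 160.7] err mm [-1.5  2.9]
(-1, -1) thread px [238.1 177.5] [235.4 178.9] err mm [ 2.8 -8.7] cover px [238.  172.4] [237.3 173. ] err mm [ 1.7 -2.5]
```

View pics/cmp.png

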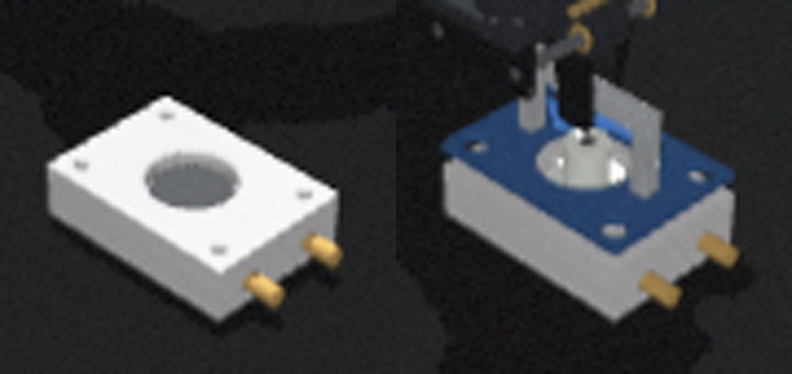

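Scene-view reading: threads in the first picture at (238.4,177.5), (258,166.4), (289.1,184.1), (269.8,196.6), compared with the cover holes now. The cover sits about 1 mm low in y and 0.5 mm low in x; wrist view says the same, top says slightly more. Nudging about 1 mm.

Call:
send_rows:
  steps:
    - [0,0,0,0.0005,-0.0005,0,1]
    - [0,0,0,0.0005,-0.0005,0,1]
    - [0,0,0,0,0,0,1]
    - [0,0,0,0,0,0,1]
    - [0,0,0,0,0,0,1]
    - [0,0,0,0,0,0,1]
    - [0,0,0,0,0,0,1]
    - [0,0,0,0,0,0,1]
    - [0,0,0,0,0,0,1]
    - [0,0,0,0,0,0,1]

```text
time: 24.95
ee_pos: [0.5055, 0.0176, 0.0984]
eef_rot: [0.98, 0.199, 0.0, 0.0]
ft_force: [0.1, -0.7, -3.0]
width: 0.0113
```

```bash
python3 fin.py 13; python3 off.py 13 .0524; python3 - <<'E'
from h import *
p=dict(np.load('w13p.npz'));d=np.load('w13.npy');im=cv2.imread('pics/w13f.png');X=cloud(p,d)
h=cv2.cvtColor(im,cv2.COLOR_BGR2HSV);m=(h[...,0]>95)&(h[...,0]<125)&(h[...,1]>90)&(d>0);m[250:]=0;m[:,:165]=0;m[:,355:]=0
q=X[m];z=np.median(q[:,2]);q=q[abs(q[:,2]-z)<.01];A=np.c_[q[:,:2]-q[:,:2].mean(0),np.ones(len(q))];print("plate top z, slopes",np.linalg.lstsq(A,q[:,2],rcond=None)[0],len(q))
for u,v in[(199,139),(324,139)]:
    w=X[v-9:v+10,u-9:u+10][~m[v-9:v+10,u-9:u+10]];print("through hole z",np.median(w[:,2]))
p=camera_params('top');d=np.load('top13.npy');im=cv2.imread('pics/top13f.png')
E
```

```text
t 24.95 p [0.5055 0.0176 0.0984] yawY -67.1 tilt [ 0.0001 -0.0005] F [ 0.07 -0.7  -2.95] w 0.0113 j [-0.83  0.25  0.79  1.97 -0.21  1.   -1.11]
rot total deg [0.03 0.   0.  ] dist 0.0017 tool delta now [-0.0011  0.0013  0.0004]
[0.0, 0.0, 0.0] [-0.0011, 0.0013, 0.0004]
hole px [np.float64(198.2624), np.float64(138.6336)] [  6   6  28  28 625] thread [np.float64(204.2058823529412), np.float64(134.7941176470588)] [21 12  9  9 68]
hole px [np.float64(323.6973058637084), np.float64(138.6434231378764)] [  6   6  28  28 631] thread [np.float64(319.2258064516129), np.float64(134.80645161290323)] [11 12  9  9 62]
spacing 0.0705588820586719 0.07002055028941163
cover minus thread: world [[-0.0001, 0.0007], [0.0001, 0.0002]] chamber x,y [[0.0002, 0.0007], [0.0002, 0.0002]]
chamber centre by wrist [0.50573093 0.01648549] cover centre [0.50571076 0.01696618]
plate top z, slopes [-0.0005122  -0.00114553  0.05184637] 15317
through hole z 0.03460363005874828
through hole z 0.03441149585347472
```

View pics/top13.png

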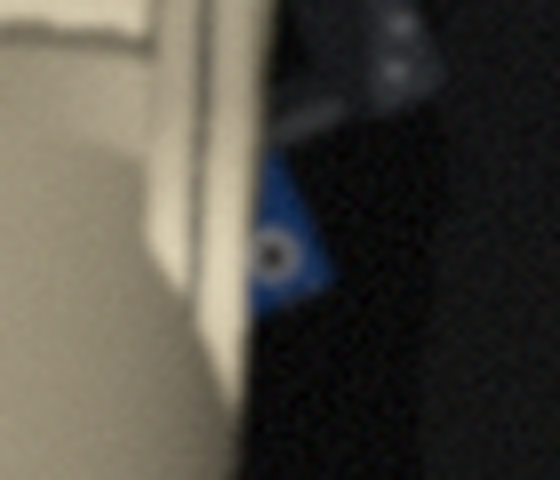

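View pics/w13.png

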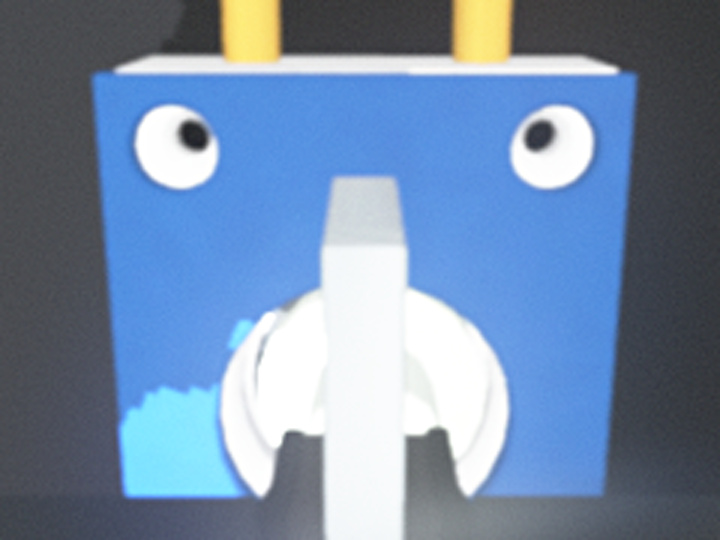

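View pics/scene13f.png

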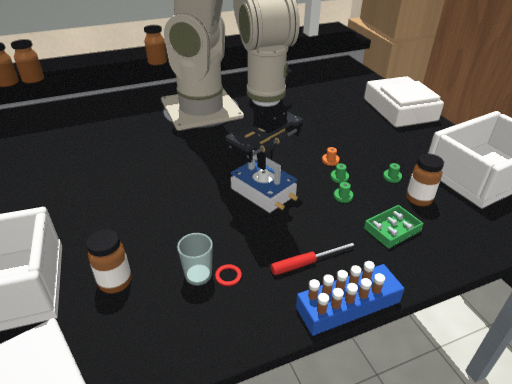

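The top view now shows the thread concentric in its ring at (272,256). In the wrist view both threads are wholly inside their holes. The scene shows everything else undisturbed. Handing in.

```bash
python3 -c "
from h import *
show();print(np.abs(read_state()['joint_vel']).max());print(close_job())"
```

```text
t 25.1 p [0.5055 0.0176 0.0984] yawY -67.1 tilt [ 0.     -0.0005] F [-0.47 -0.13 -2.3 ] w 0.0116 j [-0.83  0.25  0.79  1.97 -0.21  1.   -1.11]
0.0017554354631852483
the job is handed in; nothing more can be done
None
```

The job is handed in at 25.1 s: the white plug is seated rim-down in the pocket and released. The arm is holding the blue cover by its bow, level and still, about 10 mm above the chamber.

**Plug:** contact came at about 3 N at the expected height. The top view after release showed it upright in the pocket.

**Cover position:**
- The wrist view put the two holes on the port side within 0.7 mm of their threads.
- The top view showed one rear thread concentric in its hole.
- The fourth hole, the other rear one, was not checked with its thread in view. I rely on the measured yaw and spacing for it.

**Height and level:** plate top measured 51.8 mm above the bench, so the gap is about 10 mm. The wrist depth through the holes gave nearer 11 mm. Tilt was about 0.001, and the joints were essentially still.

**Disagreements:**
- Before a final nudge of about 1.5 mm, the top view suggested the cover was 2 mm off in y, while the wrist and scene views said 0.8 mm.
- An automatic scene reading of the threads failed because its window caught the edges, so I read those positions by eye from an enlarged picture.
- The wrist camera read the known hole spacings 1–2% short.

The last scene picture shows the spare, the jars and the other items undisturbed.

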